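Load the reader, hook the carrier down and press its footswitch

TASK

Put the sample carrier that stands by the near end of the pipette shelf flat into the reader's bay, swing the steel hook over it until it rests fully home in its catch, and only then press the footswitch pedal under the shelf right down to its stop, hold it there for about a second and let it come fully up again. Leave the bottles, the jar and the tip box standing where they are.

Things in the scene. Friction and masses are not known exactly. Their poses are not given: they have to be found in the camera images.
- carrier: sample carrier: grey plastic block 60 (its x) x 120 (its y) x 45 mm high with ten flat white caps 3 mm proud and, on its middle, an upright fin handle 12 mm thick (x), 50 mm long (y), from 45 to 80 mm above the underside; origin at the centre of its underside; 0.2 to 0.4 kg; starts upright on the bench between the robot and the near end of the shelf, one short end towards it; same either way round
- reader: reader: low white instrument 240 (x) x 250 (y) x 60 mm high, fixed to the bench; x points from its front (robot side) to its back, z up; origin at underside level, mid-width, 25 mm behind its centre (it spans x -145 to +95, y -125 to +125 mm). Along its back (x 38 to 93 mm) a console with display and keys rises to 94 mm. It may be left or right of the shelf
- bay (a point): centre of the floor of the reader's open bay, at reader x -55, y 0 mm, 60 mm above the bench; axes as the reader's. The bay is a shallow recess 74 (x) x 134 mm (y) inside a grey lip 8 mm thick and 10 mm high; the carrier lies in it with its long side along y, 7 mm free on each side
- hook_pivot (a point): vertical hinge axis of the steel hook, on a pillar (18 mm diameter) at the bay's back left: reader x +5, y +45 mm, at the bar's mid height 118 mm above the bench; axes as the reader's
- hook_knob (a point): centre of the top of the hook's knob: upright black cylinder 16 mm in diameter, standing from 5 mm to 45 mm above the hook bar's mid height, 105 mm from the hinge axis. The bar is 135 mm long, 12 mm wide, 10 mm thick, swings level at 113 to 123 mm above the bench, 8 mm above the seated carrier's block
- hook (a joint): angle of the hook, rad: 0 = home, bar lying straight to the reader's front (-x) across the left end of the bay and resting in its catch (a steel pillar with an upright cheek, 128 mm high, at reader x -123, y +42 mm); grows as the bar swings out to the reader's +y (clockwise from above), up to 2.0. Friction (about 1.2 N at the knob) leaves it where it is put; no spring
- stand: white pipette shelf, fixed to the bench: board 90 deep (x -60 to +30 mm) x 220 mm wide, underside 170, top 188 mm above the bench, pipettes on it up to 291 mm high; side panels 10 mm thick at y +-105 mm; x points from front (pedal toe; faces the robot's left) to back; origin on the bench. The board leaves no room for an upright gripper over the pedal: lean the tool, its body to the front
- pedal_hinge (a point): hinge axis (along the stand's y) of the footswitch pedal, at the pedal's back: stand x +60 mm, 35 mm above the bench; axes as the stand's. The footswitch has a dark steel base 110 mm wide, 22 mm high, with a block 58 mm high behind the hinge
- pedal_toe (a point): point on the top face of the black pedal, mid-width, 20 mm behind its front (toe) edge. The pedal is a plate 140 long x 100 wide x 12 mm thick (the hinge axis lies in its mid-plane), sloping up to the front by 0.30 rad at rest; this point is then at stand x -53 mm, 76 mm above the bench. About 12 mm of the toe sticks out in front of the shelf board
- pedal (a joint): angle of the pedal, rad: 0 = fully up, 0.22 = down on its stop (the toe goes down about 27 mm); a spring lifts it, about 3 N at the toe point at rest and 10 N at the stop
- wash_bottle: bystander: white squeeze bottle, 60 mm diameter, 165 mm high; origin at its underside
- reagent_bottle: bystander: amber bottle, 66 mm diameter, 160 mm high; origin at its underside
- tip_box: bystander: box 120 (x) x 80 (y) x 63 mm high; origin at its underside
- jar: bystander: glass jar, 64 mm diameter, 80 mm high; origin at its underside
Not all that is in view belongs to the job. Leave any green or yellow look-alike of the carrier alone.

How it is judged (in metres and radians):
On the way, in this order (a step that is already met when the one before it is completed fails the run):
1. the carrier lies flat in the reader's bay (x of carrier in the frame of bay between -0.01 and 0.01 m and y of carrier in the frame of bay between -0.01 and 0.01 m and z of carrier in the frame of bay below 0.005 m and angle between carrier's own z axis and vertical below 0.08 rad), for 0.2 s.
2. the hook is home in its catch over the carrier (all of step 1 and value of joint hook below 0.06 rad), for 0.2 s.
3. the pedal is held down on its stop, hook still home (all of step 2 and value of joint pedal above 0.2 rad), for 0.5 s.
At the end, for the whole second after the job is handed in: the carrier is at rest in the bay, within 10 mm of its centre each way, within 5 mm of its floor and tilted less than 0.08 rad; the hook is within 0.06 rad of home; the pedal is up again (below 0.03 rad) (all of step 2 and value of joint pedal below 0.03 rad and linear speed of carrier below 0.02 m/s); the robot touches nothing.
It fails at once if a bystander is pushed more than 30 mm or tipped (distance of any of wash_bottle, reagent_bottle, tip_box, jar from where it was at the start of the episode above 0.03 m or angle between any of wash_bottle, reagent_bottle, tip_box, jar's own z axis and vertical above 0.3 rad).
It fails at once if the pedal is pressed while the hook is open (value of joint pedal above 0.1 rad and value of joint hook above 0.12 rad).
It also fails if it takes over 72 s, if anything falls off the work surface, if the arm or the gripper's body presses on something with over 40 N, if the wrist force passes 120 N, or if a joint passes its speed limit or range.

ROBOT

A 7-joint arm with a two-finger parallel gripper is mounted at the origin on the work surface. World frame = base frame: x ahead of the robot, y to its left, z up, the work surface at z = 0. Lengths are in mm, angles in rad, forces in N, time in s.
With the tool pointing down it reaches from about 425 to 950 mm from the base axis. Payload 4.7 kg.
Tool frame: the origin (TCP) lies at the very end of the fingers, on their centre line; the grasp point (between the pads) lies 19 mm behind it; z points along the fingers, y is the line along which they close (so a half turn about z gives the same grasp; the last joint's range is limited). The gripper opens to 87 mm and grips with 3 to 60 N. Pads are 19 mm wide; open, the fingers measure 117 mm over their backs; the gripper's body (75 mm by 190 mm) begins 51 mm behind the grasp point.
Start: joints at [-1.262, 0.469, -0.049, 1.532, 0.024, 1.141, -0.082], TCP at [223.663, 636.889, 193.173] pointing down, gripper open.
Joint ranges: [-2.59, 2.59], [-0.33, 1.99], [-1.39, 1.29], [0.1, 2.45], [-1.04, 4.18], [0.21, 1.99], [-2.66, 2.66]. Speed limits (rad/s): [2.57, 2.57, 3.14, 3.14, 3.14, 3.14, 3.14].

INTERFACE

Orientations are given as a 3x3 rotation matrix whose columns are the frame's x, y, z axes.
In Python, from plant import env gives the robot as it stands.
- The arm moves only by the tool play_rows, never from a script. Its argument "increments" is a list of rows, each an object with "delta_pos": the shift along the tool's x, y, z scaled (see below), a list of three; "spin": the turn about the tool's z scaled (see below); "jaw": the finger opening in mm, from 0 to 87. In form: [{"delta_pos": [tx, ty, tz], "spin": spin, "jaw": jaw}, ...]. A call has 1 to 8 rows; each row is the pose to reach, as a shift and turn from the pose commanded when the call began, along the tool's axes at that moment; what a row does not reach only later rows make up. The controller multiplies each number of a shift by 0.8 m and each number of a turn by 0.5 rad. A row lasts 1/10 s, in which the tool goes at most 50 mm and 8.59 degrees, less where a joint would pass 70% of its speed; a pose out of reach is approached as far as the arm can. A call with a number of a shift or a turn outside -1 to 1 is refused whole. A call with a gripper value outside its range is refused whole. The fingers move at their own pace and stop on an object; the grip force is fixed at half the most. Time passes only in rows, so rows that repeat a pose let the fingers close. It gives the time, the measured TCP pose, the force, the opening and the grip force at its end, in the units of the state.
- env.sense(): the state, without advancing time (a new reading comes with each control period).
- env.capture(name): name is "scene" or "side" or "wrist"; returns a dict with "img" (480x640x3 uint8, red, green, blue), "depth" (480x640 float32, mm along the optical axis (not along the pixel's ray), 0 where there is no reading), "fx", "fy", "cx", "cy" (pixels), "rvec" (rotation vector, rad) and "tvec" (3), from world to camera coordinates, as OpenCV has them; the wrist camera has in their place "mount" (4x4, takes a point from camera to tool coordinates, whose origin is the TCP and whose axes are the flange's). Camera axes: x right, y down, z forward; pixel columns grow to the right and rows downward; lengths in mm; the calibration is good to about 2 mm. A picture is of the moment at which its call begins: read the wrist's pose just before it.
- env.hand_in(): hands the job in; it is judged then, once.
The state is a dict: "time": time; "joint_positions": joint angles; "joint_vel": joint speeds; "tau": joint torques, N m; "tool_pos": TCP position; "tcp_rot": TCP orientation; "force": force on the tool from outside, world axes, zero at the start; "torque": the same for the moment, N m; "width": finger opening in mm; "grip_force": force on a finger pad.
Only numpy, scipy, OpenCV 4.12 (cv2) and the standard library are available. Lean on these libraries where they do the work, as an engineer would, in place of code of your own. Each camera call takes 0.05 s, during which the arm holds its last target. There are 200 camera calls.

## Working session

There is one attempt and no reset: what is moved stays moved. The work goes in short steps, Python scripts to look and compute and a tool call to move; the robot and the scene stay as the last step left them, time stands still between calls to the robot, and variables do not carry over. Pictures are saved under pics/ and viewed, at most 10 in all, crops included, and the job is handed in when it is done.

Besides the shell and the picture viewer there is one more tool, called after "Request:" as name(argument=value, ...), one argument or row to a line, values as JSON. play_rows: Moves the arm, as the interface text tells. Shifts and turns lie within -1 to 1; 1 stands for 0.8 m of shift or 0.5 rad of turn. Its arguments: {"type":"object","properties":{"increments":{"type":"array"}},"required":["increments"]}

```bash
ls; mkdir -p pics
cat > h.py <<'E'
import numpy as np, cv2
from plant import env
def cap(n):
    s=env.sense(); c=env.capture(n)
    K=np.array([[c['fx'],0,c['cx']],[0,c['fy'],c['cy']],[0,0,1.]])
    if n=='wrist':
        M=np.array(c['mount']); T=np.eye(4); T[:3,:3]=np.array(s['tcp_rot']); T[:3,3]=s['tool_pos']
        W=T@M
    else:
        R=cv2.Rodrigues(np.array(c['rvec'],float))[0]; W=np.eye(4); W[:3,:3]=R.T; W[:3,3]=-R.T@np.array(c['tvec'],float).ravel()
    return c['img'],c['depth'],K,W
def pts(d,K,W):
    v,u=np.mgrid[:d.shape[0],:d.shape[1]]
    P=np.stack([(u-K[0,2])/K[0,0]*d,(v-K[1,2])/K[1,1]*d,d],-1)
    return P@W[:3,:3].T+W[:3,3]
def ray(u,v,z,K,W):
    r=W[:3,:3]@np.array([(u-K[0,2])/K[0,0],(v-K[1,2])/K[1,1],1]); o=W[:3,3]
    return o+r*(z-o[2])/r[2]
E
python3 - <<'E'
from h import *
s=env.sense(); print(s['tcp_rot'],s['tool_pos'],s['time'])
for n in ['scene','side','wrist']:
    i,d,K,W=cap(n); np.savez(f'{n}0.npz',i=i,d=d,K=K,W=W); cv2.imwrite(f'pics/{n}0.png',i[:,:,::-1]); print(n,W.round(2).tolist(),K[0,0])
E
```

```text
pics
[[-9.43502675e-01  3.31364411e-01 -5.74144734e-04]
 [ 3.31364898e-01  9.43500802e-01 -1.88186216e-03]
 [-8.18761299e-05 -1.96579340e-03 -9.99998064e-01]] [223.47222726 636.23956988 192.08090029] 0.0
scene [[-0.07, 0.65, -0.76, 2044.55], [1.0, 0.04, -0.06, 171.61], [-0.01, -0.76, -0.65, 1425.01], [0.0, 0.0, 0.0, 1.0]] 624.3002081196246
side [[0.91, -0.27, 0.3, 30.31], [-0.4, -0.61, 0.68, -1056.21], [0.0, -0.74, -0.67, 1214.95], [0.0, 0.0, 0.0, 1.0]] 618.9198242648479
wrist [[0.33, 0.91, 0.26, 153.6], [0.94, -0.32, -0.09, 662.35], [-0.0, 0.28, -0.96, 383.04], [0.0, 0.0, 0.0, 1.0]] 335.0019163399323
```

View pics/scene0.png

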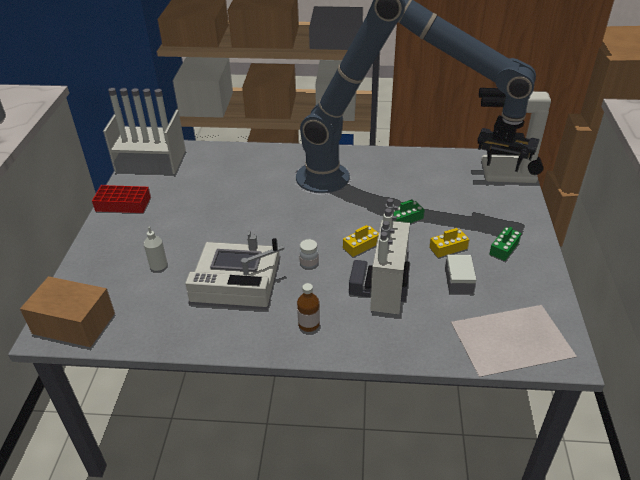

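View pics/side0.png

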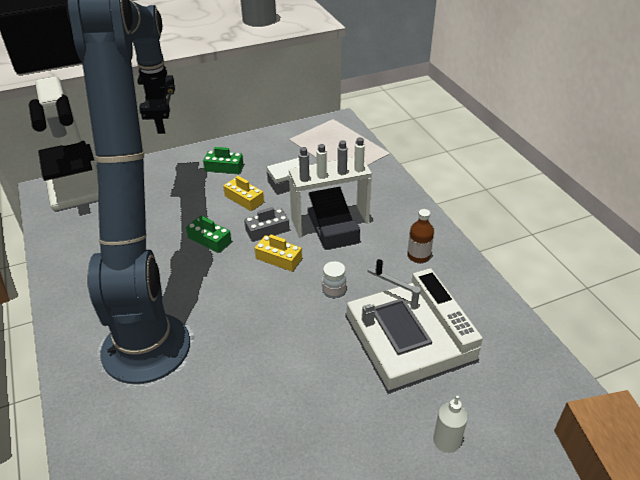

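The scene view shows the reader at (235,273), the shelf at (390,265) with its dark footswitch at (358,278), the jar at (308,253), the amber bottle at (308,310), the wash bottle at (155,250) and the tip box at (460,272).

Carrier candidates in the side view:
- green at (223,160) and (208,233)
- yellow at (243,192) and (278,251)
- grey at (267,222)

Only the grey block at (267,222) fits the description: it is grey and stands at the near end of the shelf. I'll enlarge it and measure.

Run:
```python
from h import *
z=np.load('side0.npz'); i,d,K,W=[z[k] for k in 'idKW']
P=pts(d.astype(float),K,W)
c=i[130:310,190:430]; cv2.imwrite('pics/crop1.png',cv2.resize(c,None,fx=3.3,fy=3.3,interpolation=cv2.INTER_CUBIC)[:,:,::-1])
def show(n,m):
    q=P[m&(d>0)]; 
    if len(q)<5: print(n,len(q));return
    r=cv2.minAreaRect(q[:,:2].astype(np.float32)); print(n,len(q),'med',np.median(q,0).round(1),'rect',np.round(r[0],1),np.round(r[1],1),round(r[2],1))
v,u=np.mgrid[:480,:640]
hsv=cv2.cvtColor(i,cv2.COLOR_RGB2HSV); g=hsv[...,1]<60
roi=lambda a,b,c_,d_:(u>=a)&(u<=b)&(v>=c_)&(v<=d_)
Z=P[...,2]
r=roi(240,292,198,242)&g
show('carr top',r&(Z>40)&(Z<52)); show('fin',r&(Z>70)&(Z<85)); print(np.percentile(Z[r&(d>0)],[1,50,90,99]))
r=roi(340,485,255,395)
show('reader60',r&(Z>55)&(Z<65)); show('console',r&(Z>88)&(Z<99)); show('all>50',r&(Z>50)&(Z<100)); show('bar',r&(Z>108)&(Z<128)); show('knob',roi(365,392,255,285)&(Z>130)&(Z<170));show('knob',roi(365,392,255,285)&(Z>155)&(Z<170))
r=roi(285,375,130,245)
show('board',r&(Z>184)&(Z<192));show('pip',r&(Z>250)&(Z<300)); show('pedal',roi(300,365,180,245)&(Z>30)&(Z<100)&(hsv[...,2]<60))
show('jar',roi(318,352,258,300)&(Z>74)); show('amb',roi(405,440,205,265)&(Z>60)); show('wash',roi(430,470,395,450)&(Z>60));show('tip',roi(266,300,160,192)&(Z>55)&(Z<70))
for n,a in dict(g1=(200,245,145,175),g2=(185,232,215,252),y1=(222,265,175,210),y2=(253,303,232,272)).items(): show(n,roi(*a)&(Z>25)&(hsv[...,1]>100))
z=np.load('scene0.npz'); i,d,K,W=[z[k] for k in 'idKW'];P=pts(d.astype(float),K,W);Z=P[...,2]
print('scene')
r=roi(185,290,230,310); show('reader60',r&(Z>55)&(Z<65)); show('all',r&(Z>50)&(Z<100));show('console',r&(Z>88)&(Z<99));show('knob',roi(268,285,232,260)&(Z>135)&(Z<170))
show('bar',roi(235,290,240,280)&(Z>110)&(Z<126))
r=roi(365,415,190,320);show('board',r&(Z>184)&(Z<192));
show('pip',r&(Z>250)&(Z<300))
show('ped',roi(340,375,250,305)&(Z>30)&(Z<90)); show('tip',roi(440,480,250,295)&(Z>55)&(Z<70));show('jar',roi(295,322,235,270)&(Z>74))
```

```text
carr top 465 med [412.8 283.7  46.1] rect [431.9 268.3] [148.6 117.4] 1.3
fin 99 med [421.  291.6  78. ] rect [424.2 270.6] [175.1  81.1] 43.1
[-5.37831836 16.24729062 54.79661931 82.27166651]
reader60 4879 med [ 575.8 -261.    60.6] rect [ 604.  -190.3] [347.9 237.9] 88.1
console 1671 med [ 691.3 -249.8   94.7] rect [ 610.5 -236.4] [253.2 229.9] 88.2
all>50 8505 med [ 605.5 -257.2   62.7] rect [ 606.7 -179.6] [369.8 242.3] 88.0
bar 414 med [ 598.1 -170.4  121.5] rect [ 583.7 -171.7] [144.7 134.2] 57.9
knob 80 med [ 578.2 -108.2  153. ] rect [ 579.2 -105.7] [16.6 16.7] 24.0
knob 36 med [ 579.  -106.1  161.5] rect [ 579.8 -105. ] [15.4 14. ] 32.2
board 836 med [601.7 242.  188.5] rect [606.8 257.9] [100.1 221. ] 82.8
pip 589 med [583.8 233.3 272.1] rect [605.2 241.6] [ 44.1 188.3] 81.9
pedal 1472 med [601.7 237.7  58.7] rect [601.2 223.7] [186.5 110.3] 83.8
jar 290 med [501.4 -10.1  80.2] rect [501.6  -8.4] [59.5 55.8] 78.1
amb 690 med [767.1   3.  107.2] rect [773.4   9.4] [54.4 65. ] 62.8
wash 938 med [ 533.2 -523.5  106.2] rect [ 540.6 -516.1] [54.6 59.9] 48.8
tip 390 med [538.6 49
[... 362 characters left out ...]
3   60.4] rect [ 610.4 -236.2] [251.6 248.4] 88.4
all 3899 med [ 628.  -239.1   65.7] rect [ 608.1 -236. ] [251.6 256.4] 88.1
console 942 med [ 701.4 -230.7   94.4] rect [ 615.6 -232.2] [249.1 236.2] 86.1
knob 45 med [ 584.9 -104.9  153.5] rect [ 585.1 -104. ] [20.5 15.3] 16.9
bar 172 med [ 612.1 -149.7  120.7] rect [ 601.8 -143.3] [ 31.1 145.7] 34.8
board 786 med [636.4 271.4 188.1] rect [609.1 258.3] [ 90.  229.2] 83.3
pip 498 med [635.5 240.  272.3] rect [611.9 244.1] [ 39.5 187.8] 83.6
ped 661 med [620.3 171.2  54.1] rect [594.4 168. ] [258.8  77.6] 4.1
tip 628 med [568.9 486.   63. ] rect [563.2 486.4] [127.3  80.5] 1.8
jar 156 med [506.1  -7.3  80.5] rect [503.8  -8.8] [53.6 58.9] 52.1
```

View pics/crop1.png

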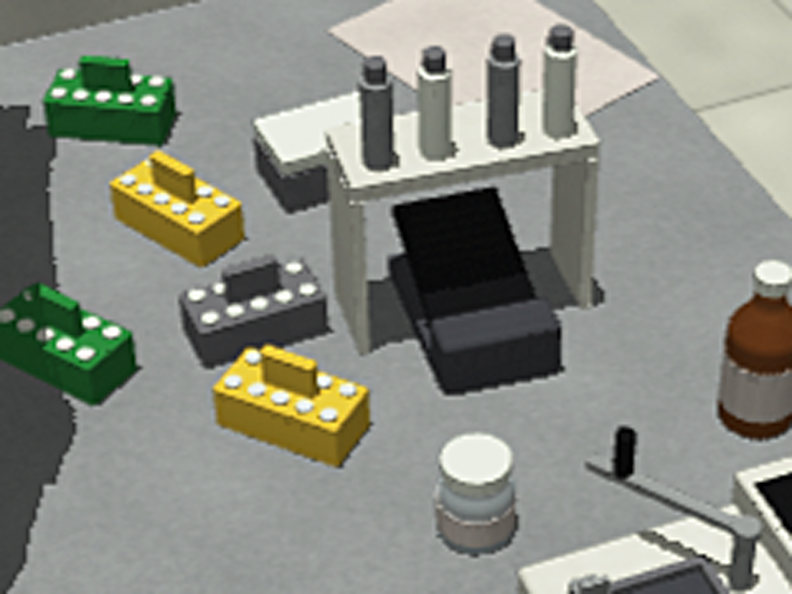

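The crop confirms the grey carrier, with its caps and fin, at crop (253,310), which is side-view (267,222). It stands by the near end of the shelf. The green and yellow ones are the look-alikes. I'll bring the wrist camera over it.

```bash
cat >> h.py <<'E'
def go(x,y,z,yaw=None):
    """yaw: wanted angle (deg) of tool y axis, mod 180"""
    s=env.sense(); R=np.array(s['tcp_rot']); d=R.T@(np.array([x,y,z])-s['tool_pos'])
    sp=0
    if yaw is not None:
        cur=np.degrees(np.arctan2(R[1,1],R[0,1])); dy=(yaw-cur+90)%180-90
        sp=-np.radians(dy)/0.5   # tool z down
    print('d',(d/800).round(4).tolist(),'spin',round(sp,3),'at',np.round(s['tool_pos'],1),'q',np.round(s['joint_positions'],2),'t',s['time'])
E
python3 -c "
from h import *
go(400,290,270)"
```

```text
d [-0.3516, -0.3355, -0.0966] spin 0 at [223.5 636.4 192.3] q [-1.26  0.47 -0.05  1.53  0.02  1.14 -0.08] t 0.15
```

Request:
play_rows(
  increments=[
    {"delta_pos":[-0.35,-0.335,-0.096],"spin":0,"jaw":50},
    {"delta_pos":[-0.35,-0.335,-0.096],"spin":0,"jaw":50},
    {"delta_pos":[-0.35,-0.335,-0.096],"spin":0,"jaw":50},
    {"delta_pos":[-0.35,-0.335,-0.096],"spin":0,"jaw":50},
    {"delta_pos":[-0.35,-0.335,-0.096],"spin":0,"jaw":50},
    {"delta_pos":[-0.35,-0.335,-0.096],"spin":0,"jaw":50},
    {"delta_pos":[-0.35,-0.335,-0.096],"spin":0,"jaw":50},
    {"delta_pos":[-0.35,-0.335,-0.096],"spin":0,"jaw":50},
  ],
)

```text
time: 0.95
tool_pos: [399.8, 288.7, 270.4]
tcp_rot: [[-0.943, 0.332, 0.0], [0.332, 0.943, 0.0], [-0.0, 0.0, -1.0]]
force: [0.3, -0.7, -0.8]
width: 50.4
grip_force: 0.0
```

Request:
play_rows(
  increments=[
    {"delta_pos":[0,0,0],"spin":0,"jaw":50},
    {"delta_pos":[0,0,0],"spin":0,"jaw":50},
  ],
)

```text
time: 1.15
tool_pos: [399.3, 290.6, 270.1]
tcp_rot: [[-0.943, 0.334, 0.0], [0.334, 0.943, 0.001], [0.0, 0.001, -1.0]]
force: [-0.5, 0.3, -0.0]
width: 50.3
grip_force: 0.0
```

Run:
```python
from h import *
go(400,290,270)
i,d,K,W=cap('wrist'); np.savez('wrist1.npz',i=i,d=d,K=K,W=W); cv2.imwrite('pics/wrist1.png',i[:,:,::-1])
```

```text
d [-0.0011, -0.0004, 0.0002] spin 0 at [399.3 290.6 270.1] q [-0.81  0.1   0.11  1.85 -0.01  1.19  0.53] t 1.15
```

View pics/wrist1.png

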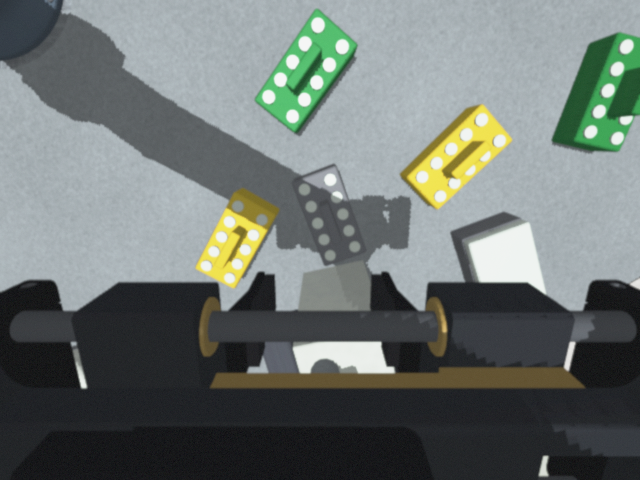

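The wrist view shows the grey carrier at (330,215), in the arm's shadow. Yellow ones are at (237,237) and (457,157), and green at (306,70). Next I'll measure the carrier's pose from this view.

Run:
```python
from h import *
z=np.load('wrist1.npz'); i,d,K,W=[z[k] for k in 'idKW']
P=pts(d.astype(float),K,W); v,u=np.mgrid[:480,:640]; Z=P[...,2]
r=(u>285)&(u<372)&(v>158)&(v<268)&(d>0)
for n,a,b in [('top',40,54),('fin',72,88)]:
    m=r&(Z>a)&(Z<b); m=cv2.morphologyEx(m.astype(np.uint8),cv2.MORPH_OPEN,np.ones((3,3)))>0
    q=P[m]; rr=cv2.minAreaRect(q[:,:2].astype(np.float32)); print(n,len(q),np.median(q,0),rr)
h=cv2.cvtColor(i,cv2.COLOR_RGB2HSV)
# floor check
print('floor',np.median(Z[(v<150)&(u>380)&(u<420)&(d>0)]))
m=(r&(Z>42)&(Z<54)).astype(np.uint8); g=cv2.cvtColor(i,cv2.COLOR_RGB2GRAY)
bg=cv2.medianBlur(g,31); w=((g.astype(int)-bg>25)&(m>0)).astype(np.uint8)
n,l,st,ce=cv2.connectedComponentsWithStats(w)
C=[ray(*ce[k],48,K,W)[:2] for k in range(1,n) if st[k,4]>25]; print(np.round(C,1), cv2.minAreaRect(np.float32(C)))
```

```text
top 3785 [413.03530862 295.50907446  44.33912334] ((419.59234619140625, 293.4002990722656), (119.78372955322266, 59.9954719543457), 1.0003997087478638)
fin 428 [418.28387521 293.80942887  78.85038393] ((419.5701904296875, 293.48394775390625), (49.78517532348633, 12.031503677368164), 0.9604373574256897)
floor -0.8370799485648774
[[373.6 309.8]
 [374.1 276. ]
 [396.  310.7]
 [396.9 276.8]
 [419.4 310.4]
 [420.  277. ]
 [442.1 310.7]
 [442.6 277.6]
 [464.9 311.2]
 [464.6 278.6]] ((419.4988098144531, 294.07501220703125), (91.4915771484375, 34.21532440185547), 1.2630678415298462)
```

```bash
python3 -c "
from h import *
go(419.5,293.5,130,91); go(419.5,293.5,53,91)"
```

```text
d [-0.0242, 0.0107, 0.1747] spin -0.709 at [398.4 291.8 269.8] q [-0.82  0.1   0.11  1.85 -0.01  1.19  0.53] t 1.2
d [-0.0243, 0.0107, 0.2709] spin -0.709 at [398.4 291.8 269.8] q [-0.82  0.1   0.11  1.85 -0.01  1.19  0.53] t 1.2
```

Request:
play_rows(
  increments=[
    {"delta_pos":[-0.024,0.0105,0.06],"spin":-0.3,"jaw":50},
    {"delta_pos":[-0.024,0.0105,0.11],"spin":-0.5,"jaw":50},
    {"delta_pos":[-0.024,0.0105,0.15],"spin":-0.709,"jaw":50},
    {"delta_pos":[-0.024,0.0105,0.175],"spin":-0.709,"jaw":50},
    {"delta_pos":[-0.024,0.0105,0.175],"spin":-0.709,"jaw":50},
    {"delta_pos":[-0.024,0.0105,0.175],"spin":-0.709,"jaw":50},
  ],
)

```text
time: 1.8
tool_pos: [419.3, 294.2, 129.9]
tcp_rot: [[-1.0, -0.019, -0.001], [-0.019, 1.0, -0.0], [0.001, 0.0, -1.0]]
force: [-0.2, 0.4, 0.7]
width: 49.4
grip_force: 0.0
```

```bash
python3 -c "
from h import *
go(419.5,293.5,53,91)"
```

```text
d [-0.0003, -0.0009, 0.0961] spin 0.003 at [419.3 294.2 129.9] q [-0.76  0.27  0.08  1.99 -0.03  0.88  0.92] t 1.8
```

Request:
play_rows(
  increments=[
    {"delta_pos":[0,-0.0005,0.05],"spin":0,"jaw":50},
    {"delta_pos":[0,-0.0005,0.09],"spin":0,"jaw":50},
    {"delta_pos":[0,-0.0005,0.096],"spin":0,"jaw":50},
    {"delta_pos":[0,-0.0005,0.096],"spin":0,"jaw":0},
    {"delta_pos":[0,-0.0005,0.096],"spin":0,"jaw":0},
    {"delta_pos":[0,-0.0005,0.096],"spin":0,"jaw":0},
    {"delta_pos":[0,-0.0005,0.096],"spin":0,"jaw":0},
    {"delta_pos":[0,-0.0005,0.096],"spin":0,"jaw":0},
  ],
)

```text
time: 2.6
tool_pos: [420.4, 292.8, 54.0]
tcp_rot: [[-1.0, -0.017, 0.001], [-0.017, 1.0, 0.001], [-0.001, 0.001, -1.0]]
force: [0.4, -0.2, 0.1]
width: 17.8
grip_force: 0.0
```

Request:
play_rows(
  increments=[
    {"delta_pos":[0,0,0],"spin":0,"jaw":0},
    {"delta_pos":[0,0,0],"spin":0,"jaw":0},
    {"delta_pos":[0,0,0],"spin":0,"jaw":0},
    {"delta_pos":[0,0,-0.05],"spin":0,"jaw":0},
    {"delta_pos":[0,0,-0.1],"spin":0,"jaw":0},
    {"delta_pos":[0,0,-0.2],"spin":0,"jaw":0},
    {"delta_pos":[0,0,-0.3],"spin":0,"jaw":0},
    {"delta_pos":[0,0,-0.325],"spin":0,"jaw":0},
  ],
)

```text
time: 3.4
tool_pos: [419.5, 292.0, 285.2]
tcp_rot: [[-1.0, -0.017, 0.0], [-0.017, 1.0, 0.0], [-0.0, 0.0, -1.0]]
force: [1.0, 1.1, -0.0]
width: 0.4
grip_force: 0.0
```

```bash
python3 -c "
from h import *
go(560,-120,320,180-2)"
```

```text
d [-0.167, -0.5179, -0.0436] spin -3.039 at [419.5 292.  285.2] q [-0.77  0.12  0.09  1.79 -0.01  1.22  0.91] t 3.4
```

The jaws closed to 0.4 mm, so the fin wasn't held. I'll look again.

Run:
```python
from h import *
i,d,K,W=cap('wrist'); np.savez('wrist2.npz',i=i,d=d,K=K,W=W); cv2.imwrite('pics/wrist2.png',i[:,:,::-1])
```

```text
(no output)
```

View pics/wrist2.png

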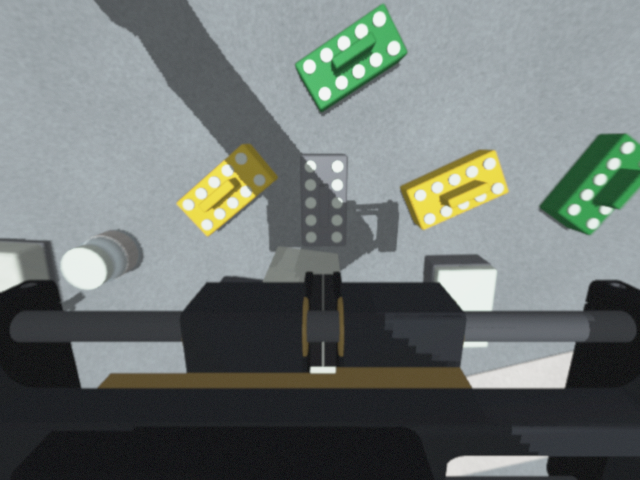

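The grey carrier still stands at about (325,200), apparently upright. I'll measure its pose again, in both the wrist and side views.

Run:
```python
from h import *
z=np.load('wrist2.npz'); i,d,K,W=[z[k] for k in 'idKW']
P=pts(d.astype(float),K,W); v,u=np.mgrid[:480,:640]; Z=P[...,2]
r=(u>290)&(u<360)&(v>148)&(v<252)&(d>0)
for n,a,b in [('top',40,54),('fin',65,95)]:
    m=r&(Z>a)&(Z<b); m=cv2.morphologyEx(m.astype(np.uint8),cv2.MORPH_OPEN,np.ones((3,3)))>0
    q=P[m]; 
    if len(q): print(n,len(q),np.median(q,0),cv2.minAreaRect(q[:,:2].astype(np.float32)))
print('z pct',np.percentile(Z[r],[1,10,50,90,99]))
# fingertip pixel from kinematics
s=env.sense(); p=np.linalg.inv(W)@np.r_[s['tool_pos'],1]; q=K@p[:3]; print('tcp px',q[:2]/q[2],p[2])
i,d,K,W=cap('side');P=pts(d.astype(float),K,W);Z=P[...,2];h=cv2.cvtColor(i,cv2.COLOR_RGB2HSV)
r=(u>240)&(u<295)&(v>198)&(v<242)&(d>0)&(h[...,1]<70)&(P[...,0]<490)&(P[...,1]>225)&(P[...,1]<360)
for n,a,b in [('top',42,52),('fin',70,90)]:
    m=r&(Z>a)&(Z<b); q=P[m]; 
    if len(q)>3: print('side',n,len(q),np.median(q,0),cv2.minAreaRect(q[:,:2].astype(np.float32)))
cv2.imwrite('pics/side2.png',cv2.resize(i[100:320,160:440],None,fx=2.8,fy=2.6,interpolation=cv2.INTER_CUBIC)[:,:,::-1])
```

```text
top 3690 [413.73616068 293.12294332  44.38455971] ((419.9014892578125, 293.3439636230469), (120.25570678710938, 59.97064208984375), 1.0480139255523682)
fin 413 [418.88298837 293.58279578  78.8669537 ] ((419.45361328125, 293.4104919433594), (49.20882797241211, 11.018184661865234), 0.9005619883537292)
z pct [-2.60171122 -1.51868402 43.249436   47.55100878 79.63010461]
tcp px [326.88208624 280.85433993] 196.32638004337693
side top 403 [411.83002661 284.62658141  46.34779332] ((418.4724426269531, 289.7998046875), (69.9074935913086, 120.96836853027344), 89.07671356201172)
side fin 92 [417.8868163  291.39900949  79.15674069] ((417.98968505859375, 293.1005859375), (49.825462341308594, 19.545543670654297), 1.6974846124649048)
```

View pics/side2.png

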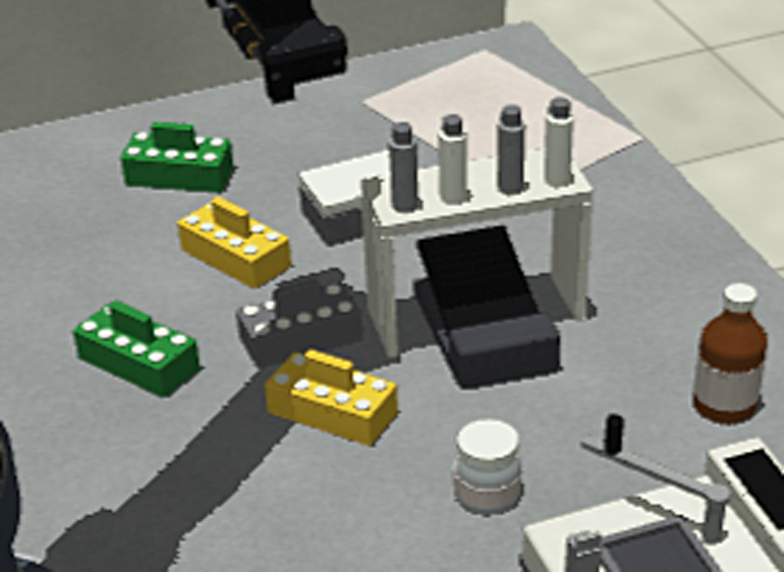

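The carrier hasn't moved (419.6, 293.4, yaw 1.0°), and both views agree. Probably the lift began before the grip had built up. I'll try again slightly deeper and check the grip before lifting.

Request:
play_rows(
  increments=[
    {"delta_pos":[0,0.002,0.06],"spin":0,"jaw":40},
    {"delta_pos":[0,0.002,0.12],"spin":0,"jaw":40},
    {"delta_pos":[0,0.002,0.18],"spin":0,"jaw":40},
    {"delta_pos":[0,0.002,0.18],"spin":0,"jaw":40},
    {"delta_pos":[0,0.002,0.18],"spin":0,"jaw":40},
    {"delta_pos":[0,0.002,0.18],"spin":0,"jaw":40},
  ],
)

```text
time: 4.1
tool_pos: [421.6, 295.2, 141.6]
tcp_rot: [[-1.0, -0.017, 0.004], [-0.016, 1.0, 0.003], [-0.004, 0.003, -1.0]]
force: [-0.2, -0.3, 0.5]
width: 37.1
grip_force: 0.0
```

```bash
python3 -c "
from h import *
go(419.5,293.5,50.5,91)"
```

```text
d [0.0031, -0.0025, 0.1138] spin -0.002 at [421.6 295.2 141.6] q [-0.76  0.26  0.08  1.98 -0.03  0.9   0.92] t 4.1
```

Request:
play_rows(
  increments=[
    {"delta_pos":[0,0,0.05],"spin":0,"jaw":40},
    {"delta_pos":[0,0,0.09],"spin":0,"jaw":40},
    {"delta_pos":[0,0,0.113],"spin":0,"jaw":40},
    {"delta_pos":[0,0,0.113],"spin":0,"jaw":40},
    {"delta_pos":[0,0,0.113],"spin":0,"jaw":5},
    {"delta_pos":[0,0,0.113],"spin":0,"jaw":5},
    {"delta_pos":[0,0,0.113],"spin":0,"jaw":5},
    {"delta_pos":[0,0,0.113],"spin":0,"jaw":5},
  ],
)

```text
time: 4.9
tool_pos: [420.5, 294.5, 49.8]
tcp_rot: [[-1.0, -0.017, 0.002], [-0.017, 1.0, 0.001], [-0.002, 0.001, -1.0]]
force: [-0.8, 0.2, 0.6]
width: 15.4
grip_force: 0.0
```

Request:
play_rows(
  increments=[
    {"delta_pos":[0,0,0],"spin":0,"jaw":5},
    {"delta_pos":[0,0,0],"spin":0,"jaw":5},
    {"delta_pos":[0,0,0],"spin":0,"jaw":5},
    {"delta_pos":[0,0,0],"spin":0,"jaw":5},
  ],
)

```text
time: 5.3
tool_pos: [420.3, 293.5, 49.2]
tcp_rot: [[-1.0, -0.016, 0.0], [-0.016, 1.0, -0.0], [-0.0, -0.0, -1.0]]
force: [-1.5, -2.0, 6.1]
width: 10.3
grip_force: 30.0
```

Request:
play_rows(
  increments=[
    {"delta_pos":[0,0,-0.03],"spin":0,"jaw":5},
    {"delta_pos":[0,0,-0.08],"spin":0,"jaw":5},
    {"delta_pos":[0,0,-0.13],"spin":0,"jaw":5},
    {"delta_pos":[0,0,-0.18],"spin":0,"jaw":5},
    {"delta_pos":[0,0,-0.23],"spin":0,"jaw":5},
    {"delta_pos":[0,0,-0.28],"spin":0,"jaw":5},
    {"delta_pos":[0,0,-0.32],"spin":0,"jaw":5},
    {"delta_pos":[0,0,-0.32],"spin":0,"jaw":5},
  ],
)

```text
time: 6.1
tool_pos: [421.6, 295.9, 309.0]
tcp_rot: [[-1.0, -0.017, 0.006], [-0.017, 1.0, 0.006], [-0.007, 0.006, -1.0]]
force: [0.5, 0.7, -2.5]
width: 10.3
grip_force: 30.0
```

```bash
python3 -c "
from h import *
go(520,-200,310,-2)"
```

```text
d [-0.1124, -0.6218, -0.0044] spin -3.038 at [421.6 295.9 309. ] q [-0.78  0.11  0.1   1.75 -0.01  1.27  0.91] t 6.1
```

Request:
play_rows(
  increments=[
    {"delta_pos":[-0.06,-0.31,-0.013],"spin":0.3,"jaw":5},
    {"delta_pos":[-0.06,-0.31,-0.013],"spin":0.5,"jaw":5},
    {"delta_pos":[-0.06,-0.31,-0.013],"spin":0.8,"jaw":5},
    {"delta_pos":[-0.06,-0.31,-0.013],"spin":1,"jaw":5},
    {"delta_pos":[-0.06,-0.31,-0.013],"spin":1,"jaw":5},
    {"delta_pos":[-0.06,-0.31,-0.013],"spin":1,"jaw":5},
  ],
)

```text
time: 6.7
tool_pos: [472.1, 38.6, 313.9]
tcp_rot: [[-0.88, 0.476, -0.001], [0.476, 0.88, -0.004], [-0.001, -0.004, -1.0]]
force: [-0.3, 0.7, -1.1]
width: 10.1
grip_force: 29.9
```

```bash
python3 -c "
from h import *
go(540,-170,320,34)"
```

```text
d [-0.1986, -0.1891, -0.0067] spin 0.964 at [472.1  38.6 313.9] q [-0.51  0.03  0.35  1.83 -0.01  1.28  0.92] t 6.7
```

Request:
play_rows(
  increments=[
    {"delta_pos":[-0.2,-0.19,-0.007],"spin":0.3,"jaw":5},
    {"delta_pos":[-0.2,-0.19,-0.007],"spin":0.5,"jaw":5},
    {"delta_pos":[-0.2,-0.19,-0.007],"spin":0.8,"jaw":5},
    {"delta_pos":[-0.2,-0.19,-0.007],"spin":0.96,"jaw":5},
    {"delta_pos":[-0.2,-0.19,-0.007],"spin":0.96,"jaw":5},
    {"delta_pos":[-0.2,-0.19,-0.007],"spin":0.96,"jaw":5},
  ],
)

```text
time: 7.3
tool_pos: [542.4, -165.9, 318.6]
tcp_rot: [[-0.565, 0.825, -0.003], [0.825, 0.565, -0.002], [-0.0, -0.004, -1.0]]
force: [-0.2, 0.8, -2.4]
width: 9.9
grip_force: 30.0
```

```bash
python3 -c "
from h import *
go(570,-330,330,6)"
```

```text
d [-0.1887, -0.0876, -0.0139] spin 0.992 at [ 542.4 -165.9  318.6] q [-0.24  0.22  0.57  1.64 -0.12  1.32  0.95] t 7.3
```

Request:
play_rows(
  increments=[
    {"delta_pos":[-0.19,-0.088,-0.014],"spin":0.3,"jaw":5},
    {"delta_pos":[-0.19,-0.088,-0.014],"spin":0.5,"jaw":5},
    {"delta_pos":[-0.19,-0.088,-0.014],"spin":0.8,"jaw":5},
    {"delta_pos":[-0.19,-0.088,-0.014],"spin":1,"jaw":5},
    {"delta_pos":[-0.19,-0.088,-0.014],"spin":1,"jaw":5},
    {"delta_pos":[-0.19,-0.088,-0.014],"spin":1,"jaw":5},
    {"delta_pos":[-0.19,-0.088,-0.014],"spin":1,"jaw":5},
  ],
)

```text
time: 8.0
tool_pos: [572.6, -324.3, 330.8]
tcp_rot: [[-0.111, 0.994, -0.001], [0.994, 0.111, 0.003], [0.003, -0.001, -1.0]]
force: [-0.3, 0.0, -2.5]
width: 10.3
grip_force: 30.0
```

Run:
```python
from h import *
go(570,-330,330,-2)
i,d,K,W=cap('wrist'); np.savez('wrist3.npz',i=i,d=d,K=K,W=W); cv2.imwrite('pics/wrist3.png',i[:,:,::-1])
```

```text
d [-0.0068, -0.0041, 0.001] spin 0.293 at [ 572.6 -324.3  330.8] q [-0.02  0.42  0.71  1.41 -0.27  1.42  0.8 ] t 8.0
```

View pics/wrist3.png

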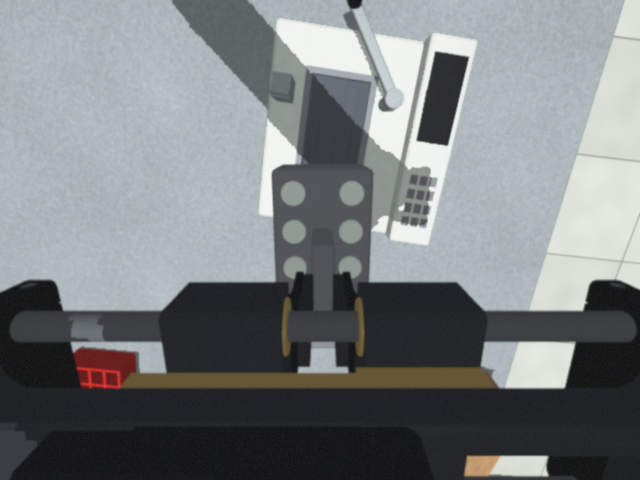

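The wrist view shows the held carrier at (322,225). Behind it are the reader with corners near (277,20), (475,40) and (262,215), the bay's dark floor at (340,115), the hook pillar at (393,98) and the catch at (282,83). Next: measure the reader's pose, the hook and the carrier's pose in the hand.

Run:
```python
from h import *
z=np.load('wrist3.npz'); i,d,K,W=[z[k] for k in 'idKW']
P=pts(d.astype(float),K,W); v,u=np.mgrid[:480,:640]; Z=P[...,2]; ok=(d>0)&(v<262)
op=lambda m:cv2.morphologyEx(m.astype(np.uint8),cv2.MORPH_OPEN,np.ones((3,3)))>0
def rect(n,m):
    q=P[m]; print(n,len(q),'z',np.percentile(q[:,2],[5,50,95]).round(1),'rect',[np.round(t,1) for t in cv2.minAreaRect(q[:,:2].astype(np.float32))]); return q
print('floor',np.median(Z[ok&(u<200)]).round(1))
R=rect('reader',op(ok&(Z>52)&(Z<100)&(u>200)&(u<480)))
C=rect('console',op(ok&(Z>89)&(Z<100)&(u>200)&(u<480)))
g=cv2.cvtColor(i,cv2.COLOR_RGB2GRAY)
rect('lip',op(ok&(Z>66)&(Z<75)&(u>290)&(u<385)))
B=rect('bayfloor',op(ok&(Z>54)&(Z<64)&(u>308)&(u<366)&(v>80)&(v<165)))
rect('bar',op(ok&(Z>112)&(Z<130)&(u>340)&(u<410)))
rect('pillar end',op(ok&(Z>112)&(Z<130)&(u>380)&(u<410)&(v>84)&(v<112)))
rect('catch',op(ok&(Z>110)&(Z<135)&(u>268)&(u<300)))
rect('knob',op(ok&(Z>140)&(Z<175)&(u>340)&(u<380)&(v<20)))
T=rect('carrier',op(ok&(Z>300)&(Z<335)&(u>250)&(u<390)&(v<250)))
s=env.sense(); Rt=np.array(s['tcp_rot']); q=(T-s['tool_pos'])@Rt; print('in tool: x max',np.percentile(q[:,0],99.8),'y',np.percentile(q[:,1],[.5,99.5]),'z',np.percentile(q[:,2],[5,50,95]))
rr=cv2.minAreaRect(q[:,:2].astype(np.float32)); print(rr)
```

```text
floor -0.4
reader 29851 z [57.9 60.7 95.7] rect [array([ 606.2, -236.8]), array([250.2, 238.8]), np.float64(88.0)]
console 9159 z [91.4 93.8 96.5] rect [array([ 697.2, -240. ]), array([249.7,  55.4]), np.float64(88.1)]
lip 1650 z [67.6 69.1 70.5] rect [array([ 577.6, -220.6]), array([119.9,  90.1]), np.float64(88.1)]
bayfloor 4446 z [59.2 60.6 62.1] rect [array([ 580.5, -223.2]), array([ 72.5, 102.1]), np.float64(5.7)]
bar 1505 z [117.4 122.1 123.8] rect [array([ 615.3, -154.1]), array([ 21.4, 112.2]), np.float64(30.6)]
pillar end 410 z [118.  122.7 124.2] rect [array([ 637.6, -191. ]), array([20.7, 25.6]), np.float64(15.4)]
catch 201 z [110.3 126.1 128.5] rect [array([ 510.7, -191.3]), array([23.2, 22. ]), np.float64(88.8)]
knob 10 z [140.2 141.8 144.7] rect [array([ 581.8, -112.6]), array([4.1, 0.8]), np.float64(3.4)]
carrier 7969 z [323.7 326.  329.4] rect [array([ 569.3, -287.6]), array([60.3, 49.8]), np.float64(6.4)]
in tool: x max 61.82887117538058 y [-28.87798891  30.17171391] z [1.93935697 5.36042048 7.73670499]
((37.00957489013672, 0.7707118988037109), (60.294151306152344, 49.789772033691406), 89.94429016113281)
```

The reader's rectangle is 250.2 x 238.8 mm, which matches, with yaw -2.0°. That puts the bay at (576.5, -235.8, 60). The pillar matches its expected place (637.8, -193). The carrier's underside is 50.4 mm below the TCP. Now to move above the bay.

```bash
python3 -c "
from h import *
go(576.3,-237.3,150,-2);go(576.3,-237.3,310,-2)"
```

```text
d [0.1073, 0.0167, 0.2268] spin 0.293 at [ 572.7 -324.5  331.3] q [-0.02  0.42  0.71  1.41 -0.27  1.42  0.8 ] t 8.05
d [0.1077, 0.0166, 0.0268] spin 0.293 at [ 572.7 -324.5  331.3] q [-0.02  0.42  0.71  1.41 -0.27  1.42  0.8 ] t 8.05
```

Request:
play_rows(
  increments=[
    {"delta_pos":[0.055,0.0166,0.027],"spin":0.2,"jaw":5},
    {"delta_pos":[0.107,0.0166,0.027],"spin":0.293,"jaw":5},
    {"delta_pos":[0.107,0.0166,0.06],"spin":0.293,"jaw":5},
    {"delta_pos":[0.107,0.0166,0.12],"spin":0.293,"jaw":5},
    {"delta_pos":[0.107,0.0166,0.18],"spin":0.293,"jaw":5},
    {"delta_pos":[0.107,0.0166,0.225],"spin":0.293,"jaw":5},
    {"delta_pos":[0.107,0.0166,0.225],"spin":0.293,"jaw":5},
    {"delta_pos":[0.107,0.0166,0.225],"spin":0.293,"jaw":5},
  ],
)

```text
time: 8.85
tool_pos: [576.7, -239.8, 152.7]
tcp_rot: [[0.037, 0.999, 0.001], [0.999, -0.037, 0.0], [0.0, 0.001, -1.0]]
force: [0.7, -0.7, -1.9]
width: 10.2
grip_force: 30.0
```

Run:
```python
from h import *
go(576.3,-237.3,111,-2)
# check carrier vs bay in scene/side
i,d,K,W=cap('wrist');P=pts(d.astype(float),K,W);Z=P[...,2];v,u=np.mgrid[:480,:640]
m=(d>0)&(v<262)&(Z>100)&(Z<160)&(u>270)&(u<376); q=P[m]
ok=(d>0)&(v<262)
op=lambda m:cv2.morphologyEx(m.astype(np.uint8),cv2.MORPH_OPEN,np.ones((3,3)))>0
T=P[op(ok&(Z>140)&(Z<156)&(u>240)&(u<400))]; print('carr',cv2.minAreaRect(T[:,:2].astype(np.float32)),np.median(T[:,2]), 'ymax',np.percentile(T[:,1],99.5),'x',np.percentile(T[:,0],[.5,99.5]))
L=P[op(ok&(Z>66)&(Z<75))]; print('lip',cv2.minAreaRect(L[:,:2].astype(np.float32)))
L=P[op(ok&(Z>112)&(Z<128))]; print('bar',cv2.minAreaRect(L[:,:2].astype(np.float32)),len(L))
```

```text
d [0.003, -0.0007, 0.0522] spin -0.005 at [ 576.7 -239.8  152.7] q [-0.16  0.49  0.68  1.74 -0.35  1.04  0.6 ] t 8.85
carr ((580.0963745117188, -170.57412719726562), (129.83460998535156, 60.1231689453125), 87.71605682373047) 147.70150741084277 ymax -109.94617039638123 x [549.04192775 608.25399927]
lip ((597.1614379882812, -188.9071502685547), (150.824951171875, 151.00221252441406), 87.95451354980469)
bar ((574.951416015625, -143.9038848876953), (118.01661682128906, 149.748046875), 89.63704681396484) 4749
```

Run:
```python
from h import *
go(576.3,-237.3,111,-2)
i,d,K,W=cap('wrist');P=pts(d.astype(float),K,W);Z=P[...,2];v,u=np.mgrid[:480,:640]
op=lambda m:cv2.morphologyEx(m.astype(np.uint8),cv2.MORPH_OPEN,np.ones((3,3)))>0
B=np.array([576.5,-235.8]);c,s=np.cos(np.radians(-2)),np.sin(np.radians(-2))
loc=(P[...,:2]-B)@np.array([[c,-s],[s,c]])
ok=(d>0)&(v<262)
m=op(ok&(Z>144)&(Z<151)&(loc[...,1]<80)&(abs(loc[...,0])<50)); q=loc[m]; print('carrier in bay frame x',np.percentile(q[:,0],[.5,50,99.5]),'y',np.percentile(q[:,1],[.5,50,99.5]),cv2.minAreaRect(q.astype(np.float32)))
m=op(ok&(Z>66)&(Z<74)&(abs(loc[...,1])<85)&(abs(loc[...,0])<55)); q=loc[m]; print('lip',np.percentile(q[:,0],[.5,99.5]),np.percentile(q[:,1],[.5,99.5]),len(q))
```

```text
d [0.0043, -0.0021, 0.054] spin -0.006 at [ 577.7 -240.7  154.2] q [-0.16  0.48  0.68  1.73 -0.35  1.04  0.6 ] t 8.9
carrier in bay frame x [-27.63179105   2.14641758  31.64910645] y [ 0.39228889 32.52095478 56.57433387] ((1.9606571197509766, 28.011781692504883), (57.34164047241211, 60.31061935424805), 89.65524291992188)
lip [-44.11139879  45.69349988] [-28.10288483  74.78583403] 2292
```

Request:
play_rows(
  increments=[
    {"delta_pos":[0.004,-0.0015,0],"spin":0,"jaw":5},
    {"delta_pos":[0.004,-0.0015,0.02],"spin":0,"jaw":5},
    {"delta_pos":[0.004,-0.0015,0.035],"spin":0,"jaw":5},
    {"delta_pos":[0.004,-0.0015,0.045],"spin":0,"jaw":5},
    {"delta_pos":[0.004,-0.0015,0.052],"spin":0,"jaw":5},
    {"delta_pos":[0.004,-0.0015,0.052],"spin":0,"jaw":5},
    {"delta_pos":[0.004,-0.0015,0.052],"spin":0,"jaw":5},
  ],
)

```text
time: 9.65
tool_pos: [575.1, -237.5, 110.0]
tcp_rot: [[0.039, 0.999, 0.0], [0.999, -0.039, -0.0], [-0.0, 0.0, -1.0]]
force: [-0.4, 1.0, -2.8]
width: 10.2
grip_force: 30.0
```

Request:
play_rows(
  increments=[
    {"delta_pos":[0,0,0.0015],"spin":0,"jaw":5},
    {"delta_pos":[0,0,0.003],"spin":0,"jaw":5},
    {"delta_pos":[0,0,0.003],"spin":0,"jaw":5},
  ],
)

```text
time: 9.95
tool_pos: [575.0, -237.7, 109.4]
tcp_rot: [[0.039, 0.999, 0.001], [0.999, -0.039, 0.001], [0.001, 0.001, -1.0]]
force: [-2.9, 1.4, 7.8]
width: 10.3
grip_force: 30.0
```

Request:
play_rows(
  increments=[
    {"delta_pos":[0,0,0],"spin":0,"jaw":40},
    {"delta_pos":[0,0,0],"spin":0,"jaw":40},
    {"delta_pos":[0,0,0],"spin":0,"jaw":40},
    {"delta_pos":[0,0,0],"spin":0,"jaw":40},
    {"delta_pos":[0,0,-0.05],"spin":0,"jaw":40},
    {"delta_pos":[0,0,-0.1],"spin":0,"jaw":40},
    {"delta_pos":[0,0,-0.15],"spin":0,"jaw":40},
    {"delta_pos":[0,0,-0.2],"spin":0,"jaw":40},
  ],
)

```text
time: 10.75
tool_pos: [574.9, -237.3, 269.4]
tcp_rot: [[0.039, 0.999, 0.0], [0.999, -0.039, -0.0], [-0.0, 0.0, -1.0]]
force: [0.3, -0.5, 0.2]
width: 39.9
grip_force: 0.0
```

```bash
cat >> h.py <<'E'
op=lambda m:cv2.morphologyEx(m.astype(np.uint8),cv2.MORPH_OPEN,np.ones((3,3)))>0
B=np.array([576.7,-235.8]);c_,s_=np.cos(np.radians(-2)),np.sin(np.radians(-2))
def bay(P): return (P[...,:2]-B)@np.array([[c_,-s_],[s_,c_]])
def unbay(q): return B+np.array([[c_,-s_],[s_,c_]])@np.array(q)
def chk(name):
    i,d,K,W=cap(name);P=pts(d.astype(float),K,W);Z=P[...,2];l=bay(P);x,y=l[...,0],l[...,1];ok=d>0
    if name=='wrist': ok[262:]=False
    near=ok&(abs(x)<60)&(abs(y)<85)
    for n,m in dict(blk=near&(Z>99)&(Z<112)&(x<45)&(x>-45)&(y<75),fin=near&(Z>132)&(Z<148)&(y<50),lip=near&(Z>66)&(Z<74),bar=ok&(Z>114)&(Z<127)&(abs(x)<80)&(y>20)&(y<200),knob=ok&(Z>146)&(Z<172)&(abs(x)<120)&(y>30)&(y<190)).items():
        m=op(m)
        if m.sum()>5: q=l[m].astype(np.float32); r=cv2.minAreaRect(q); print(name,n,len(q),'z',np.percentile(Z[m],[5,50,95]).round(1),'ctr',np.round(r[0],1),np.round(r[1],1),round(r[2],1),'med',np.median(q,0).round(1))
    return i
E
python3 -c "
from h import *
print(env.sense()['tool_pos'],env.sense()['width'])
chk('wrist');chk('scene');chk('side')"
```

```text
[ 574.86984605 -237.32723628  269.40539119] 39.878686865500285
wrist blk 5113 z [102.9 104.6 107.9] ctr [-1.6  1.5] [115.3  60.2] 89.7 med [-1.3  8.9]
wrist fin 617 z [137.1 139.1 140.3] ctr [-1.5  0.2] [49.5 11.9] 89.5 med [-1.5  1.9]
wrist lip 2119 z [67.8 69.2 70.5] ctr [0.4 3. ] [ 90.2 143.9] 0.1 med [-1.3 27. ]
wrist bar 1889 z [120.3 122.2 123.8] ctr [23.1 94.5] [ 21.  145.7] 36.9 med [30.4 87.8]
wrist knob 364 z [151.9 161.8 163.1] ctr [  0.  130.8] [14.9 15.3] 1.4 med [1.000e-01 1.299e+02]
scene blk 227 z [100.4 106.  110.6] ctr [ 1.4 -0.5] [ 63.5 118.6] 0.4 med [6.7 3.9]
scene fin 51 z [132.8 139.2 145.5] ctr [ 1.8 -2.3] [35.6 23.4] 65.7 med [ 1.5 -3.9]
scene lip 18 z [67.  70.2 73. ] ctr [42.7 -0.2] [14.6 20.1] 6.3 med [43.5 -0.2]
scene bar 48 z [115.  122.6 126.4] ctr [27.8 91.8] [19.6 71.6] 32.9 med [ 23.9 100.7]
scene knob 28 z [148.7 158.7 166.1] ctr [  2.7 130.7] [25.9 13.3] 11.4 med [  4.1 132.5]
side blk 706 z [101.3 106.  110.5] ctr [-4.1  0.4] [ 61.1 123.7] 0.7 med [-13.2 -19.9]
side fin 110 z [133.5 139.8 143.8] ctr [-3.6 -1.1] [14.9 53.8] 2.1 med [-5.2 -3. ]
side lip 168 z [66.7 70.3 73.6] ctr [-28.1  -8.8] [ 89.8 146.7] 32.0 med [-38.7 -31.9]
side bar 216 z [115.8 122.1 126. ] ctr [ 6.6 59.4] [139.4 122.2] 58.2 med [21.8 79.8]
side knob 46 z [148.  159.1 164.1] ctr [ -2.4 131.5] [17.9 13.7] 86.6 med [ -2.4 129.3]
```

The carrier is seated: its centre is within 2 mm, its top is at 104.6 mm and it is flat. The knob is at bay-frame (0, 130.5), 104.5 mm from the hinge, so the hook angle is about 0.96 rad. I'll close the fingers and push the knob from its outer side.

```bash
python3 -c "
from h import *
p=unbay([-2,162]);go(*p,133,-2)"
```

```text
d [0.2061, -0.0042, 0.1721] spin -0.008 at [ 576.5 -238.5  270.9] q [-0.2   0.38  0.73  1.6  -0.26  1.26  0.53] t 10.9
```

Request:
play_rows(
  increments=[
    {"delta_pos":[0.06,-0.004,0],"spin":0,"jaw":0},
    {"delta_pos":[0.12,-0.004,0],"spin":0,"jaw":0},
    {"delta_pos":[0.18,-0.004,0],"spin":0,"jaw":0},
    {"delta_pos":[0.206,-0.004,0.02],"spin":0,"jaw":0},
    {"delta_pos":[0.206,-0.004,0.08],"spin":0,"jaw":0},
    {"delta_pos":[0.206,-0.004,0.14],"spin":0,"jaw":0},
    {"delta_pos":[0.206,-0.004,0.171],"spin":0,"jaw":0},
    {"delta_pos":[0.206,-0.004,0.171],"spin":0,"jaw":0},
  ],
)

```text
time: 11.7
tool_pos: [574.1, -71.6, 126.1]
tcp_rot: [[0.039, 0.999, -0.011], [0.999, -0.039, -0.0], [-0.001, -0.011, -1.0]]
force: [-0.4, -0.2, 0.3]
width: 0.3
grip_force: 0.0
```

```bash
python3 -c "
from h import *
s=env.sense();print(bay(np.array(s['tool_pos'])),s['tool_pos'][2],s['force'],s['width'])
for t in (.9,.75,.6,.45,.3,.15,.05): go(*unbay([60-105*np.cos(t),45+105*np.sin(t)+17]),133)"
```

```text
[ -8.33017801 163.99827775] 126.0562441495472 [-0.41877839 -0.21423023  0.27141946] 0.26960515063350005
d [-0.0247, 0.0038, -0.0087] spin 0 at [574.1 -71.6 126.1] q [-0.43  0.44  0.64  1.86 -0.31  0.96  0.31] t 11.7
d [-0.0381, -0.0106, -0.0085] spin 0 at [574.1 -71.6 126.1] q [-0.43  0.44  0.64  1.86 -0.31  0.96  0.31] t 11.7
d [-0.0535, -0.0228, -0.0084] spin 0 at [574.1 -71.6 126.1] q [-0.43  0.44  0.64  1.86 -0.31  0.96  0.31] t 11.7
d [-0.0705, -0.0326, -0.0083] spin 0 at [574.1 -71.6 126.1] q [-0.43  0.44  0.64  1.86 -0.31  0.96  0.31] t 11.7
d [-0.0889, -0.0397, -0.0082] spin 0 at [574.1 -71.6 126.1] q [-0.43  0.44  0.64  1.86 -0.31  0.96  0.31] t 11.7
d [-0.1081, -0.044, -0.0082] spin 0 at [574.1 -71.6 126.1] q [-0.43  0.44  0.64  1.86 -0.31  0.96  0.31] t 11.7
d [-0.1211, -0.0453, -0.0081] spin 0 at [574.1 -71.6 126.1] q [-0.43  0.44  0.64  1.86 -0.31  0.96  0.31] t 11.7
```

Request:
play_rows(
  increments=[
    {"delta_pos":[0,0,-0.003],"spin":0,"jaw":0},
    {"delta_pos":[0,0,-0.003],"spin":0,"jaw":0},
  ],
)

```text
time: 11.9
tool_pos: [579.7, -73.1, 135.4]
tcp_rot: [[0.039, 0.999, 0.003], [0.999, -0.039, -0.0], [-0.0, 0.003, -1.0]]
force: [0.1, -0.6, 0.3]
width: 0.7
grip_force: 0.0
```

```bash
python3 -c "
from h import *
for t in (.9,.75,.6,.45,.3,.15,.05): go(*unbay([60-105*np.cos(t),45+105*np.sin(t)+17]),133)"
```

```text
d [-0.0231, -0.0031, 0.003] spin 0 at [579.7 -73.1 135.4] q [-0.43  0.43  0.64  1.85 -0.31  0.96  0.31] t 11.9
d [-0.0365, -0.0175, 0.0029] spin 0 at [579.7 -73.1 135.4] q [-0.43  0.43  0.64  1.85 -0.31  0.96  0.31] t 11.9
d [-0.0519, -0.0297, 0.0029] spin 0 at [579.7 -73.1 135.4] q [-0.43  0.43  0.64  1.85 -0.31  0.96  0.31] t 11.9
d [-0.069, -0.0395, 0.0029] spin 0 at [579.7 -73.1 135.4] q [-0.43  0.43  0.64  1.85 -0.31  0.96  0.31] t 11.9
d [-0.0873, -0.0466, 0.0028] spin 0 at [579.7 -73.1 135.4] q [-0.43  0.43  0.64  1.85 -0.31  0.96  0.31] t 11.9
d [-0.1065, -0.0509, 0.0028] spin 0 at [579.7 -73.1 135.4] q [-0.43  0.43  0.64  1.85 -0.31  0.96  0.31] t 11.9
d [-0.1195, -0.0522, 0.0028] spin 0 at [579.7 -73.1 135.4] q [-0.43  0.43  0.64  1.85 -0.31  0.96  0.31] t 11.9
```

Request:
play_rows(
  increments=[
    {"delta_pos":[-0.012,0,0.001],"spin":0,"jaw":0},
    {"delta_pos":[-0.023,-0.003,0.001],"spin":0,"jaw":0},
    {"delta_pos":[-0.03,-0.0105,0.001],"spin":0,"jaw":0},
    {"delta_pos":[-0.0365,-0.0175,0.001],"spin":0,"jaw":0},
    {"delta_pos":[-0.044,-0.024,0.001],"spin":0,"jaw":0},
    {"delta_pos":[-0.052,-0.03,0.001],"spin":0,"jaw":0},
    {"delta_pos":[-0.0605,-0.035,0.001],"spin":0,"jaw":0},
    {"delta_pos":[-0.069,-0.0395,0.001],"spin":0,"jaw":0},
  ],
)

```text
time: 12.7
tool_pos: [543.7, -125.7, 133.7]
tcp_rot: [[0.039, 0.999, -0.0], [0.999, -0.039, 0.003], [0.003, -0.001, -1.0]]
force: [-2.3, 3.4, 10.1]
width: 0.4
grip_force: 4.9
```

```bash
python3 -c "
from h import *
for t in (.3,.15,.05,0): go(*unbay([60-105*np.cos(t),45+105*np.sin(t)+17]),133)
print(env.sense()['force']); chk('side')"
```

```text
d [-0.0198, -0.0043, 0.0009] spin 0 at [ 543.7 -125.7  133.7] q [-0.36  0.39  0.66  1.91 -0.3   0.94  0.41] t 12.7
d [-0.039, -0.0086, 0.0008] spin 0 at [ 543.7 -125.7  133.7] q [-0.36  0.39  0.66  1.91 -0.3   0.94  0.41] t 12.7
d [-0.0521, -0.0099, 0.0008] spin 0 at [ 543.7 -125.7  133.7] q [-0.36  0.39  0.66  1.91 -0.3   0.94  0.41] t 12.7
d [-0.0586, -0.01, 0.0008] spin 0 at [ 543.7 -125.7  133.7] q [-0.36  0.39  0.66  1.91 -0.3   0.94  0.41] t 12.7
[-2.29613891  3.39262353 10.07771868]
side blk 740 z [100.7 105.6 110.5] ctr [-4.8 -0.7] [ 63.2 123.7] 1.2 med [-12.6 -20.2]
side fin 103 z [133.5 139.8 142.9] ctr [-4.   0.7] [12.3 52.7] 1.3 med [-4.4 -3.4]
side lip 176 z [66.8 70.2 73. ] ctr [ -0.5 -15.4] [128.2 103.2] 84.1 med [-38.1 -22.2]
side bar 247 z [115.6 121.8 126.4] ctr [-11.   75.2] [138.   88.9] 2.0 med [ 6.4 67.9]
side knob 45 z [147.9 159.7 169.6] ctr [-31.8  99.6] [10.6 15.3] 47.5 med [-32.1  98.6]
```

Request:
play_rows(
  increments=[
    {"delta_pos":[0,0,0],"spin":0,"jaw":0},
    {"delta_pos":[0,0,0],"spin":0,"jaw":0},
  ],
)

```text
time: 12.95
tool_pos: [543.1, -126.9, 133.7]
tcp_rot: [[0.04, 0.999, -0.002], [0.999, -0.04, 0.001], [0.001, -0.002, -1.0]]
force: [-3.4, 0.8, 10.0]
width: 0.5
grip_force: 5.1
```

```bash
python3 -c "
from h import *
i,d,K,W=cap('side')
cv2.imwrite('pics/side3.png',cv2.resize(i[200:360,300:500],None,fx=3.6,fy=3.6,interpolation=cv2.INTER_CUBIC)[:,:,::-1])
chk('scene')"
```

```text
scene blk 298 z [101.2 106.3 111. ] ctr [0.2 0.5] [ 69.6 120.6] 0.4 med [ 8.  -8.8]
scene fin 54 z [133.8 138.6 145.9] ctr [0.1 0.5] [47.3 21.8] 82.9 med [-0.3 -0.7]
scene lip 21 z [67.9 70.9 73.4] ctr [ 32.8 -55.3] [54.6 10.8] 59.0 med [ 38.9 -42.7]
scene bar 82 z [116.9 122.8 126.2] ctr [ 0.3 81.6] [ 23.4 129.5] 56.8 med [ 7.1 81.5]
scene knob 26 z [149.2 159.9 169.5] ctr [-24.6 102.1] [22.8 10.3] 12.1 med [-23.2 102.2]
```

View pics/side3.png

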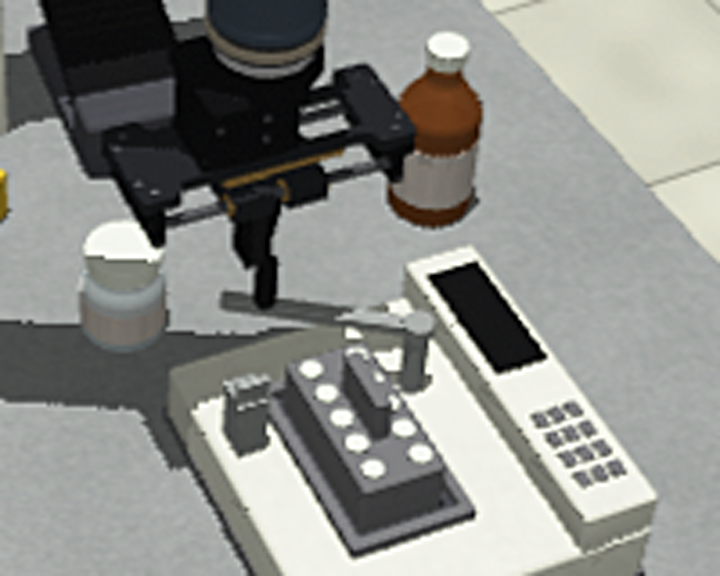

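The side crop shows the finger behind the knob at crop (265,280). The bar is swinging in over the seated carrier and the jar is clear. I'll lift the tip a little to shed the vertical force and continue.

Request:
play_rows(
  increments=[
    {"delta_pos":[0.006,0,0],"spin":0,"jaw":0},
    {"delta_pos":[0.006,0,-0.005],"spin":0,"jaw":0},
    {"delta_pos":[0.006,0,-0.005],"spin":0,"jaw":0},
    {"delta_pos":[0.006,0,-0.005],"spin":0,"jaw":0},
  ],
)

```text
time: 13.45
tool_pos: [543.9, -121.7, 136.4]
tcp_rot: [[0.039, 0.999, -0.001], [0.999, -0.039, 0.0], [0.0, -0.001, -1.0]]
force: [0.1, -0.2, 0.3]
width: 0.5
grip_force: 0.0
```

```bash
python3 -c "
from h import *
s=env.sense();print(bay(np.array(s['tool_pos'])))
i,d,K,W=cap('wrist');P=pts(d.astype(float),K,W);l=bay(P);Z=P[...,2]
ok=(d>0); ok[:,:]&=np.mgrid[:480,:640][0]<300
for a,b in ((100,112),(116,127),(150,166)):
  m=op(ok&(Z>a)&(Z<b)&(l[...,1]>20)&(l[...,1]<160)&(abs(l[...,0])<90)); q=l[m]; print(a,len(q),q.mean(0) if len(q) else '', q.min(0) if len(q) else '',q.max(0)if len(q) else '')
"
```

```text
[-36.72745422 112.92555959]
100 0   
116 819 [-36.2603519  114.36547025] [-51.92107659  99.6279037 ] [ -7.77672005 125.93120185]
150 0
```

Request:
play_rows(
  increments=[
    {"delta_pos":[-0.008,0,0],"spin":0,"jaw":0},
    {"delta_pos":[-0.016,0.001,0],"spin":0,"jaw":0},
    {"delta_pos":[-0.025,-0.002,0],"spin":0,"jaw":0},
    {"delta_pos":[-0.034,-0.0045,0],"spin":0,"jaw":0},
    {"delta_pos":[-0.043,-0.007,0],"spin":0,"jaw":0},
    {"delta_pos":[-0.052,-0.009,0],"spin":0,"jaw":0},
    {"delta_pos":[-0.058,-0.01,0],"spin":0,"jaw":0},
    {"delta_pos":[-0.063,-0.01,0],"spin":0,"jaw":0},
  ],
)

```text
time: 14.3
tool_pos: [534.5, -172.3, 136.7]
tcp_rot: [[0.04, 0.999, 0.0], [0.999, -0.04, 0.0], [0.0, 0.0, -1.0]]
force: [0.1, 0.5, 0.1]
width: 0.5
grip_force: 0.0
```

```bash
python3 -c "
from h import *
s=env.sense();print(bay(np.array(s['tool_pos'])))
chk('side');chk('scene')
"
```

```text
[-44.36293028  62.01115222]
side blk 709 z [101.6 105.8 110.4] ctr [-2.6  0.2] [125.6  62.6] 89.7 med [-12.  -20.2]
side fin 86 z [136.3 139.7 143.1] ctr [-3.3  0.5] [46.7 12.3] 87.4 med [-4.8 -0.5]
side lip 165 z [66.9 70.  73.4] ctr [-26.9 -11.7] [ 79.3 160.4] 27.2 med [-37.7 -36. ]
side bar 229 z [115.7 122.2 126.1] ctr [ 2.7 67.4] [ 96.6 126.8] 81.3 med [18.8 68.9]
scene blk 260 z [100.6 105.6 110.6] ctr [ 3.5 -0.3] [ 66.  118.8] 1.6 med [  8.1 -13.2]
scene fin 36 z [132.7 140.1 145.8] ctr [  0.8 -10.3] [21.5 28.9] 14.4 med [ -0.5 -10.7]
scene bar 67 z [115.2 122.3 126.4] ctr [14.2 75.4] [ 22.3 134.2] 58.9 med [14.3 78.6]
scene knob 27 z [151.5 159.6 165.7] ctr [-22.3 105.2] [20.5 12.8] 24.9 med [-23.6 104.6]
```

The finger slipped past the knob, which is still near bay (-23,105), and forces are zero. I'll rise, measure the knob and grip it instead.

Request:
play_rows(
  increments=[
    {"delta_pos":[0,0,-0.06],"spin":0,"jaw":45},
    {"delta_pos":[0,0,-0.12],"spin":0,"jaw":45},
    {"delta_pos":[0,0,-0.16],"spin":0,"jaw":45},
    {"delta_pos":[0,0,-0.16],"spin":0,"jaw":45},
    {"delta_pos":[0,0,-0.16],"spin":0,"jaw":45},
  ],
)

```text
time: 14.9
tool_pos: [535.0, -171.3, 265.1]
tcp_rot: [[0.038, 0.999, 0.001], [0.999, -0.038, 0.001], [0.001, 0.001, -1.0]]
force: [0.3, 0.6, -0.6]
width: 32.5
grip_force: 0.0
```

```bash
python3 -c "
from h import *
chk('wrist')
go(*unbay([-25,105]),141,-2)
print(bay(np.array(env.sense()['tool_pos'])))
"
```

```text
wrist blk 2260 z [102.5 104.4 107.9] ctr [-1.5 34.7] [60.1 50.3] 0.2 med [-2.5 37.5]
wrist fin 42 z [132.8 137.3 139.7] ctr [-2.2 24.4] [10.3  2.2] 1.1 med [-2.2 24.4]
wrist lip 999 z [67.8 69.2 70.5] ctr [ 0.9 36.4] [77.4 89.4] 89.9 med [-15.6  46.4]
wrist bar 1687 z [119.7 122.2 123.7] ctr [ 3.3 61.2] [ 93.6 139.9] 73.0 med [15.8 71.5]
wrist knob 276 z [154.5 162.  163.3] ctr [-26.2 104.9] [14.9 15.4] 0.6 med [-26.5 105.4]
d [0.0521, 0.0245, 0.1537] spin -0.007 at [ 534.3 -171.   264. ] q [-0.35  0.26  0.73  1.75 -0.19  1.21  0.39] t 14.95
[-44.62206411  63.26503592]
```

Request:
play_rows(
  increments=[
    {"delta_pos":[0.052,0.023,0],"spin":0,"jaw":45},
    {"delta_pos":[0.052,0.023,0.03],"spin":0,"jaw":45},
    {"delta_pos":[0.052,0.023,0.08],"spin":0,"jaw":45},
    {"delta_pos":[0.052,0.023,0.12],"spin":0,"jaw":45},
    {"delta_pos":[0.052,0.023,0.153],"spin":0,"jaw":45},
    {"delta_pos":[0.052,0.023,0.153],"spin":0,"jaw":45},
    {"delta_pos":[0.052,0.023,0.153],"spin":0,"jaw":45},
  ],
)

```text
time: 15.65
tool_pos: [554.1, -130.8, 141.6]
tcp_rot: [[0.039, 0.999, -0.002], [0.999, -0.039, -0.0], [-0.0, -0.002, -1.0]]
force: [0.9, 1.1, 0.7]
width: 45.3
grip_force: 0.0
```

Request:
play_rows(
  increments=[
    {"delta_pos":[0,0,0],"spin":0,"jaw":8},
    {"delta_pos":[0,0,0],"spin":0,"jaw":8},
    {"delta_pos":[0,0,0],"spin":0,"jaw":8},
    {"delta_pos":[0,0,0],"spin":0,"jaw":8},
    {"delta_pos":[0,0,0],"spin":0,"jaw":8},
    {"delta_pos":[0,0,0],"spin":0,"jaw":8},
    {"delta_pos":[0,0,0],"spin":0,"jaw":8},
  ],
)

```text
time: 16.35
tool_pos: [554.7, -130.8, 142.3]
tcp_rot: [[0.039, 0.999, 0.0], [0.999, -0.039, 0.0], [0.0, 0.0, -1.0]]
force: [0.5, 0.3, 0.1]
width: 9.0
grip_force: 0.0
```

```bash
python3 -c "
from h import *
b=bay(np.array(env.sense()['tool_pos']));print(b)
t0=.607
for t in (.5,.4,.3,.2,.1,0,-.02): print(t,[round(v,4) for v in ((105*np.sin(t)-105*np.sin(t0))/800,(-105*np.cos(t)+105*np.cos(t0))/800)])
"
```

```text
[-25.63664467 104.13693352]
0.5 [np.float64(-0.0119), np.float64(-0.0074)]
0.4 [np.float64(-0.0238), np.float64(-0.0131)]
0.3 [np.float64(-0.0361), np.float64(-0.0176)]
0.2 [np.float64(-0.0488), np.float64(-0.0208)]
0.1 [np.float64(-0.0618), np.float64(-0.0228)]
0 [np.float64(-0.0749), np.float64(-0.0234)]
-0.02 [np.float64(-0.0775), np.float64(-0.0234)]
```

The jaws closed to 9 mm without gripping the 16 mm knob. That suggests the fingertips don't reach as low as the reported TCP. I'll check the real tip position from the wrist depth image.

Run:
```python
from h import *
for f in ('wrist2','wrist1'):
    z=np.load(f+'.npz'); d,K=z['d'].astype(float),z['K']
    c=env.capture('wrist') if f=='wrist2' else c
    M=np.array(c['mount'])
    P=pts(d,K,M); 
    m=(d>0)&(d<260)
    m[:, :240]=False; m[:,420:]=False; m[:262]=False; m[345:]=False
    q=P[m]; print(f,len(q),'z pct',np.percentile(q[:,2],[50,90,97,99,99.8]).round(1))
    for zz in (-60,-50,-40,-35,-30,-25,-20,-10,0):
        t=q[abs(q[:,2]-zz)<2.5]
        if len(t)>3: print(zz,len(t),'x',np.percentile(t[:,0],[2,98]).round(1),'y',np.percentile(t[:,1],[2,98]).round(1))
s=env.sense(); print(s['tool_pos'],s['force'])
```

```text
wrist2 11616 z pct [-117.3  -65.7  -41.   -33.3  -29.4]
-60 145 x [ 9.7 12.1] y [-5.2  7.8]
-50 181 x [ 3.8 12.2] y [-6.4  8.6]
-40 159 x [ 9.9 12.3] y [-7.8  9.9]
-35 133 x [ 9.9 12.2] y [-7.6  9.5]
-30 103 x [ 9.9 12.1] y [-7.4  9.9]
wrist1 8163 z pct [-114.6  -45.2  -33.9  -30.5  -29.1]
-60 282 x [ 7.  12.3] y [-34.   36.5]
-50 260 x [ 1.8 12.2] y [-32.5  34.3]
-40 253 x [-3.7 12.1] y [-32.3  34.4]
-35 246 x [-5.8 12.1] y [-32.1  34.1]
-30 179 x [-7.6 12.1] y [-32.   34.2]
[ 554.70110807 -130.81906169  142.30219636] [ 0.71779261 -0.9040324   0.28111463]
```

This confirms that the real fingertips end about 28 mm short of the reported TCP. I'll subtract 28 mm from every height from here on. Reopening, descending so the tips sit at 133 mm, and gripping the knob.

Request:
play_rows(
  increments=[
    {"delta_pos":[0,0.0,0],"spin":0,"jaw":45},
    {"delta_pos":[0,0,0],"spin":0,"jaw":45},
    {"delta_pos":[0,0,0],"spin":0,"jaw":45},
    {"delta_pos":[0,0,0],"spin":0,"jaw":45},
    {"delta_pos":[0,0,0],"spin":0,"jaw":45},
    {"delta_pos":[0,0,0.024],"spin":0,"jaw":45},
    {"delta_pos":[0,0,0.046],"spin":0,"jaw":45},
    {"delta_pos":[0,0,0.046],"spin":0,"jaw":45},
  ],
)

```text
time: 17.2
tool_pos: [553.0, -130.2, 103.5]
tcp_rot: [[0.039, 0.999, -0.005], [0.999, -0.039, 0.001], [0.0, -0.005, -1.0]]
force: [-0.6, -0.1, 1.3]
width: 44.7
grip_force: 0.0
```

Request:
play_rows(
  increments=[
    {"delta_pos":[0,0,0],"spin":0,"jaw":12},
    {"delta_pos":[0,0,0],"spin":0,"jaw":12},
    {"delta_pos":[0,0,0],"spin":0,"jaw":12},
    {"delta_pos":[0,0,0],"spin":0,"jaw":12},
    {"delta_pos":[0,0,0],"spin":0,"jaw":12},
    {"delta_pos":[0,0,0],"spin":0,"jaw":12},
    {"delta_pos":[0,0,0],"spin":0,"jaw":12},
  ],
)

```text
time: 17.9
tool_pos: [554.0, -130.5, 105.8]
tcp_rot: [[0.039, 0.999, -0.001], [0.999, -0.039, 0.001], [0.001, -0.001, -1.0]]
force: [-3.2, 1.8, 5.7]
width: 15.3
grip_force: 30.0
```

Request:
play_rows(
  increments=[
    {"delta_pos":[-0.006,-0.004,0],"spin":0,"jaw":12},
    {"delta_pos":[-0.012,-0.0074,0],"spin":0,"jaw":12},
    {"delta_pos":[-0.018,-0.0104,0],"spin":0,"jaw":12},
    {"delta_pos":[-0.024,-0.0131,0],"spin":0,"jaw":12},
    {"delta_pos":[-0.03,-0.0155,0],"spin":0,"jaw":12},
    {"delta_pos":[-0.036,-0.0176,0],"spin":0,"jaw":12},
    {"delta_pos":[-0.0424,-0.0193,0],"spin":0,"jaw":12},
    {"delta_pos":[-0.0488,-0.0208,0],"spin":0,"jaw":12},
  ],
)

```text
time: 18.7
tool_pos: [536.9, -167.2, 105.8]
tcp_rot: [[0.036, 0.999, -0.0], [0.999, -0.036, 0.003], [0.003, -0.0, -1.0]]
force: [-1.5, 4.6, 5.3]
width: 15.4
grip_force: 30.0
```

Request:
play_rows(
  increments=[
    {"delta_pos":[-0.0065,-0.0011,0],"spin":0,"jaw":12},
    {"delta_pos":[-0.013,-0.002,0],"spin":0,"jaw":12},
    {"delta_pos":[-0.0195,-0.0024,0],"spin":0,"jaw":12},
    {"delta_pos":[-0.0225,-0.0026,0],"spin":0,"jaw":12},
    {"delta_pos":[-0.026,-0.0026,0],"spin":0,"jaw":12},
    {"delta_pos":[-0.026,-0.0026,0],"spin":0,"jaw":12},
  ],
)

```text
time: 19.3
tool_pos: [533.2, -189.1, 105.8]
tcp_rot: [[0.038, 0.999, -0.001], [0.999, -0.038, 0.002], [0.002, -0.001, -1.0]]
force: [-2.9, 2.9, 5.9]
width: 15.0
grip_force: 30.0
```

```bash
python3 -c "
from h import *
print(bay(np.array(env.sense()['tool_pos'])))
chk('side');chk('scene')
"
```

```text
[-45.14084068  45.18057919]
side blk 694 z [100.9 105.7 110.4] ctr [-3.8 -4.3] [116.3  62. ] 89.1 med [-12.8 -23.3]
side fin 119 z [134.  139.4 144.5] ctr [-10.   10.6] [30.4 74.6] 25.2 med [-5.2  0.2]
side lip 133 z [66.7 70.  73.3] ctr [-24.9 -40.1] [ 59.4 128.8] 38.8 med [-40.6 -43.3]
side bar 204 z [116.7 122.6 126.3] ctr [-2.5 46.7] [ 24.4 141.1] 88.8 med [13.7 46.6]
side knob 95 z [148.3 158.8 170.9] ctr [-45.8  43.9] [34.5 19. ] 0.4 med [-44.6  39.6]
scene blk 204 z [100.3 106.1 110.9] ctr [4.8 0.1] [121.4  58.7] 88.7 med [ 7.2 -6.7]
scene fin 49 z [133.3 138.2 144.5] ctr [-2.  -3.9] [23.2 41.5] 10.6 med [ 0.3 -4.6]
scene bar 70 z [117.2 122.9 126.4] ctr [13.7 48. ] [13.4 86.3] 87.1 med [15.6 48.2]
```

Request:
play_rows(
  increments=[
    {"delta_pos":[-0.003,0,0],"spin":0,"jaw":12},
    {"delta_pos":[-0.005,0,0],"spin":0,"jaw":12},
    {"delta_pos":[-0.005,0,0],"spin":0,"jaw":12},
  ],
)

```text
time: 19.7
tool_pos: [532.9, -192.8, 105.7]
tcp_rot: [[0.037, 0.999, -0.002], [0.999, -0.037, 0.002], [0.002, -0.002, -1.0]]
force: [-4.2, 2.5, 6.6]
width: 15.0
grip_force: 30.0
```

Request:
play_rows(
  increments=[
    {"delta_pos":[-0.003,0,0],"spin":0,"jaw":12},
    {"delta_pos":[-0.004,0,0],"spin":0,"jaw":12},
    {"delta_pos":[-0.004,0,0],"spin":0,"jaw":12},
  ],
)

```text
time: 20.0
tool_pos: [532.8, -194.7, 105.7]
tcp_rot: [[0.037, 0.999, -0.002], [0.999, -0.037, 0.004], [0.004, -0.002, -1.0]]
force: [-5.2, 5.8, 8.6]
width: 15.1
grip_force: 30.0
```

Request:
play_rows(
  increments=[
    {"delta_pos":[0.002,0,0],"spin":0,"jaw":36},
    {"delta_pos":[0.002,0,0],"spin":0,"jaw":36},
    {"delta_pos":[0.002,0,0],"spin":0,"jaw":36},
    {"delta_pos":[0.002,0,0],"spin":0,"jaw":36},
    {"delta_pos":[0.002,0,-0.05],"spin":0,"jaw":36},
    {"delta_pos":[-0.04,0,-0.11],"spin":0,"jaw":36},
    {"delta_pos":[-0.1,0,-0.17],"spin":0,"jaw":36},
    {"delta_pos":[-0.12,0,-0.22],"spin":0,"jaw":36},
  ],
)

```text
time: 20.8
tool_pos: [529.0, -285.8, 266.9]
tcp_rot: [[0.04, 0.999, -0.001], [0.999, -0.04, -0.001], [-0.001, -0.001, -1.0]]
force: [0.6, -0.3, -1.1]
width: 35.9
grip_force: 0.0
```

Request:
play_rows(
  increments=[
    {"delta_pos":[0,0,0],"spin":0,"jaw":36},
    {"delta_pos":[0,0,0],"spin":0,"jaw":36},
  ],
)

```text
time: 21.0
tool_pos: [530.1, -284.9, 266.5]
tcp_rot: [[0.041, 0.999, 0.002], [0.999, -0.041, -0.001], [-0.0, 0.002, -1.0]]
force: [0.4, 0.5, -1.0]
width: 36.0
grip_force: 0.0
```

```bash
python3 -c "
from h import *
i=chk('wrist'); 
i,d,K,W=cap('wrist');P=pts(d.astype(float),K,W);l=bay(P);Z=P[...,2];ok=d>0;ok[262:]=False
m=op(ok&(Z>117)&(Z<125)&(l[...,1]>25)&(l[...,1]<80)&(l[...,0]>-55)&(l[...,0]<50))
q=l[m].astype(np.float32); print(len(q),cv2.fitLine(q,cv2.DIST_HUBER,0,.01,.01).ravel(), cv2.minAreaRect(q))
print(env.sense()['tool_pos'],env.sense()['joint_positions'])
"
```

```text
wrist blk 5083 z [102.7 104.4 107.9] ctr [-1.5 -0.2] [118.5  60.1] 89.9 med [-5.7 -3.2]
wrist fin 721 z [136.6 138.9 140.4] ctr [-1.6 -0.4] [50.  12.2] 89.7 med [-2.1  0.5]
wrist lip 2652 z [67.8 69.1 70.5] ctr [ 0.6 -0. ] [ 90.2 150.1] 0.1 med [6.8 3.6]
wrist bar 1999 z [120.3 122.2 123.6] ctr [-1.8 44. ] [144.7  20.5] 0.5 med [13.  44.7]
wrist knob 302 z [160.3 162.  163.1] ctr [-44.4  44.6] [15.  15.1] 89.0 med [-44.4  44.9]
1229 [9.9993968e-01 1.0985767e-02 5.7702188e+00 4.4772064e+01] ((-2.4916648864746094, 45.25043487548828), (11.834882736206055, 104.91156768798828), 89.78251647949219)
[ 529.74971765 -282.38122602  264.166895  ] [-0.12787617  0.34465823  0.73014988  1.65591302 -0.24123718  1.23638733
  0.61576317]
```

The hook is home: the knob is at (-44.4, 44.6) and the bar angle is about 0.01 rad. The carrier is centred within 2 mm.

Now the pedal. The moves only allow spin, with no lean, so I need to know how far the gripper's body really sticks out beyond the finger face at the board's height.

Run:
```python
from h import *
c=env.capture('wrist'); M=np.array(c['mount']); d=c['depth'].astype(float); K=np.array([[c['fx'],0,c['cx']],[0,c['fy'],c['cy']],[0,0,1.]])
P=pts(d,K,M); m=(d>0)&(d<235); m[:262]=False; q=P[m]
print('mount',M.round(2).tolist())
for z in range(-190,-20,8):
    t=q[abs(q[:,2]-z)<4]
    if len(t)>5: print(z,len(t),'x',np.percentile(t[:,0],[1,50,99]).round(0),'y',np.percentile(t[:,1],[1,99]).round(0), 'central x', np.percentile(t[abs(t[:,1])<30][:,0],99).round(0) if (abs(t[:,1])<30).sum()>3 else '')
# side cam view of gripper in tool frame
s=env.sense(); R=np.array(s['tcp_rot'])
for n in('side','scene'):
    i,d,K,W=cap(n);P=pts(d.astype(float),K,W)
    l=(P-s['tool_pos'])@R; m=(d>0)&(abs(l[...,0])<110)&(abs(l[...,1])<125)&(l[...,2]>-260)&(l[...,2]<0)
    q=l[m]; print(n)
    for z in range(-250,-10,12):
        t=q[abs(q[:,2]-z)<6]
        if len(t)>5: print(z,len(t),'x',np.percentile(t[:,0],[1,99]).round(0),'y',np.percentile(t[:,1],[1,99]).round(0))
```

```text
mount [[-0.0, -0.96, -0.28, 76.38], [1.0, -0.0, -0.0, 1.37], [0.0, -0.28, 0.96, -190.84], [0.0, 0.0, 0.0, 1.0]]
-150 12402 x [24. 26. 28.] y [-48.  18.] central x 28.0
-142 26359 x [16. 26. 27.] y [-59.  60.] central x 28.0
-134 16515 x [ 6. 26. 28.] y [-64.  67.] central x 27.0
-126 17938 x [-9. 25. 38.] y [-49.  51.] central x 38.0
-118 21423 x [-14.  31.  39.] y [-78.  81.] central x 39.0
-110 10655 x [-25.  34.  39.] y [-81.  82.] central x 39.0
-102 4884 x [-33.  18.  39.] y [-84.  86.] central x 39.0
-94 363 x [-1.  8. 14.] y [-22.  25.] central x 14.0
-86 305 x [-7.  1.  9.] y [-22.  24.] central x 9.0
-78 800 x [-9. -3.  3.] y [-22.  24.] central x 3.0
-70 311 x [-8. 12. 12.] y [-29.  31.] central x 12.0
-62 462 x [ 9. 11. 12.] y [-28.  30.] central x 12.0
-54 475 x [ 3. 10. 12.] y [-27.  29.] central x 12.0
-46 373 x [-1. 10. 12.] y [-26.  28.] central x 12.0
-38 356 x [-5. 10. 12.] y [-25.  28.] central x 12.0
-30 222 x [-7. 10. 12.] y [-26.  28.] central x 12.0
side
-250 239 x [-37.  15.] y [-37.  29.]
-238 215 x [-37.  11.] y [-37.  27.]
-226 106 x [-36.  11.] y [-38.  25
[... 489 characters left out ...]
  11.] y [-30.  28.]
-46 73 x [-12.  13.] y [-29.  28.]
-34 56 x [-10.  11.] y [-29.  27.]
scene
-250 114 x [-32.  36.] y [-9. 43.]
-238 97 x [-30.  37.] y [-11.  40.]
-226 65 x [-25.  36.] y [-6. 38.]
-214 115 x [-32.  37.] y [-11.  42.]
-202 103 x [-35.  39.] y [-49.  41.]
-190 39 x [-34.  38.] y [-48.  22.]
-178 56 x [-22.  27.] y [-5. 24.]
-166 81 x [-19.  27.] y [-22.  21.]
-154 84 x [-24.  27.] y [-53.  84.]
-142 410 x [-34.  38.] y [-88.  99.]
-130 163 x [-35.  39.] y [-86.  97.]
-118 206 x [-35.  39.] y [-86.  93.]
-106 122 x [-34.  38.] y [-83.  93.]
-94 14 x [-36.  22.] y [-29.  83.]
-58 8 x [-4. 11.] y [-12.  33.]
-46 29 x [-10.  13.] y [-25.  33.]
-34 26 x [-9. 11.] y [-28.  31.]
```

The wrist and side views put the gripper's body slab 70–120 mm above the real tips, ±38 mm deep. So an upright press would hit the board, and a lean is needed. The moves can't command a lean. However, a pose out of reach is only approached, and at a reach limit that may leave the tool leaning. I'll go to a clear area at the robot's left, in line with the shelf's front direction, and test that.

```bash
python3 -c "
from h import *
go(430,-150,290);go(400,100,290);go(330,330,290);go(70,480,290)"
```

```text
d [0.1607, -0.1309, -0.0318] spin 0 at [ 529.8 -282.3  264.1] q [-0.13  0.34  0.73  1.66 -0.24  1.24  0.62] t 21.25
d [0.4716, -0.1801, -0.0312] spin 0 at [ 529.8 -282.3  264.1] q [-0.13  0.34  0.73  1.66 -0.24  1.24  0.62] t 21.25
d [0.7556, -0.2782, -0.0306] spin 0 at [ 529.8 -282.3  264.1] q [-0.13  0.34  0.73  1.66 -0.24  1.24  0.62] t 21.25
d [0.9309, -0.61, -0.0295] spin 0 at [ 529.8 -282.3  264.1] q [-0.13  0.34  0.73  1.66 -0.24  1.24  0.62] t 21.25
```

Request:
play_rows(
  increments=[
    {"delta_pos":[0.06,-0.04,-0.03],"spin":0,"jaw":0},
    {"delta_pos":[0.11,-0.075,-0.03],"spin":0,"jaw":0},
    {"delta_pos":[0.165,-0.1,-0.03],"spin":0,"jaw":0},
    {"delta_pos":[0.225,-0.11,-0.03],"spin":0,"jaw":0},
    {"delta_pos":[0.285,-0.12,-0.03],"spin":0,"jaw":0},
    {"delta_pos":[0.345,-0.13,-0.03],"spin":0,"jaw":0},
    {"delta_pos":[0.405,-0.135,-0.03],"spin":0,"jaw":0},
    {"delta_pos":[0.465,-0.14,-0.03],"spin":0,"jaw":0},
  ],
)

```text
time: 22.05
tool_pos: [431.4, 93.9, 289.4]
tcp_rot: [[0.038, 0.999, -0.0], [0.999, -0.038, 0.0], [0.0, -0.0, -1.0]]
force: [1.7, -0.2, 0.8]
width: -0.2
grip_force: 0.0
```

```bash
python3 -c "
from h import *
go(330,330,290);go(70,480,290)"
```

```text
d [0.2902, -0.1378, -0.0005] spin 0 at [431.4  93.9 289.4] q [-0.72 -0.02  0.41  1.93  0.01  1.23 -0.35] t 22.05
d [0.4653, -0.4696, -0.0003] spin 0 at [431.4  93.9 289.4] q [-0.72 -0.02  0.41  1.93  0.01  1.23 -0.35] t 22.05
```

Request:
play_rows(
  increments=[
    {"delta_pos":[0.06,-0.012,0],"spin":0,"jaw":0},
    {"delta_pos":[0.12,-0.03,0],"spin":0,"jaw":0},
    {"delta_pos":[0.18,-0.05,0],"spin":0,"jaw":0},
    {"delta_pos":[0.24,-0.08,0],"spin":0,"jaw":0},
    {"delta_pos":[0.29,-0.12,0],"spin":0,"jaw":0},
    {"delta_pos":[0.34,-0.16,0],"spin":0,"jaw":0},
    {"delta_pos":[0.38,-0.21,0],"spin":0,"jaw":0},
    {"delta_pos":[0.4,-0.265,0],"spin":0,"jaw":0},
  ],
)

```text
time: 22.85
tool_pos: [235.1, 419.7, 288.8]
tcp_rot: [[0.038, 0.999, -0.0], [0.999, -0.038, -0.001], [-0.001, -0.0, -1.0]]
force: [-0.3, 0.7, -0.4]
width: 0.0
grip_force: 0.0
```

```bash
python3 -c "
from h import *
go(55,440,290); go(55,350,290)"
```

```text
d [0.0168, -0.2259, -0.0015] spin 0 at [235.1 419.7 288.8] q [-1.17  0.07  0.02  1.84 -0.    1.23 -1.18] t 22.85
d [-0.0956, -0.2217, -0.0014] spin 0 at [235.1 419.7 288.8] q [-1.17  0.07  0.02  1.84 -0.    1.23 -1.18] t 22.85
```

Request:
play_rows(
  increments=[
    {"delta_pos":[0.012,-0.06,0],"spin":0,"jaw":0},
    {"delta_pos":[0.012,-0.12,0],"spin":0,"jaw":0},
    {"delta_pos":[0.012,-0.18,0],"spin":0,"jaw":0},
    {"delta_pos":[0.012,-0.225,0],"spin":0,"jaw":0},
    {"delta_pos":[-0.05,-0.225,0],"spin":0,"jaw":0},
    {"delta_pos":[-0.1,-0.225,0],"spin":0,"jaw":0},
    {"delta_pos":[-0.15,-0.225,0],"spin":0,"jaw":0},
    {"delta_pos":[-0.15,-0.225,0],"spin":0,"jaw":0},
  ],
)

```text
time: 23.65
tool_pos: [52.1, 300.6, 288.9]
tcp_rot: [[0.039, 0.999, 0.001], [0.999, -0.039, -0.002], [-0.002, 0.001, -1.0]]
force: [-0.2, 0.6, -0.5]
width: 0.5
grip_force: 0.0
```

```bash
python3 -c "
from h import *
go(55,300,290)"
```

```text
d [-0.0006, 0.0036, -0.0014] spin 0 at [ 52.1 300.6 288.9] q [-1.35 -0.25 -0.15  2.13 -0.04  1.26 -1.52] t 23.65
```

Request:
play_rows(
  increments=[
    {"delta_pos":[-0.04,0,0],"spin":0,"jaw":0},
    {"delta_pos":[-0.08,0,0],"spin":0,"jaw":0},
    {"delta_pos":[-0.1,0,0],"spin":0,"jaw":0},
    {"delta_pos":[-0.1,0,0],"spin":0,"jaw":0},
    {"delta_pos":[-0.1,0,0],"spin":0,"jaw":0},
  ],
)

```text
time: 24.15
tool_pos: [57.3, 244.8, 276.2]
tcp_rot: [[0.063, 0.998, -0.007], [0.997, -0.063, -0.034], [-0.034, -0.005, -0.999]]
force: [2.9, -1.3, -0.4]
width: 0.1
grip_force: 0.0
```

```bash
python3 -c "
from h import *
go(55,220,290)"
```

```text
d [-0.0316, -0.001, -0.0161] spin 0 at [ 57.3 244.8 276.2] q [-1.29 -0.33 -0.15  2.21 -0.05  1.3  -1.48] t 24.15
```

Request:
play_rows(
  increments=[
    {"delta_pos":[0.1,0,0],"spin":0,"jaw":0},
    {"delta_pos":[0.1,0,0],"spin":0,"jaw":0},
    {"delta_pos":[0.1,0,0],"spin":0,"jaw":0},
    {"delta_pos":[0.1,0,0],"spin":0,"jaw":0},
  ],
)

```text
time: 24.55
tool_pos: [54.3, 326.6, 273.2]
tcp_rot: [[0.037, 0.999, -0.015], [0.999, -0.038, -0.035], [-0.035, -0.013, -0.999]]
force: [0.8, -0.8, 0.3]
width: 0.4
grip_force: 0.0
```

```bash
python3 -c "
from h import *
go(55,300,290)"
```

```text
d [-0.0339, 0.0018, -0.0198] spin 0 at [ 54.3 326.6 273.2] q [-1.35 -0.16 -0.15  2.1  -0.04  1.24 -1.52] t 24.55
```

The lean persists and builds up: the tool's body now leans about 2° towards +y, and the next call starts from that pose. I'll build up more.

Request:
play_rows(
  increments=[
    {"delta_pos":[-0.25,0,0],"spin":0,"jaw":0},
    {"delta_pos":[-0.25,0,0],"spin":0,"jaw":0},
    {"delta_pos":[-0.25,0,0],"spin":0,"jaw":0},
    {"delta_pos":[-0.25,0,0],"spin":0,"jaw":0},
    {"delta_pos":[-0.25,0,0],"spin":0,"jaw":0},
  ],
)

```text
time: 25.05
tool_pos: [41.4, 195.1, 238.0]
tcp_rot: [[0.062, 0.998, 0.001], [0.988, -0.061, -0.145], [-0.145, 0.01, -0.989]]
force: [-1.1, -0.9, 0.8]
width: 0.5
grip_force: 0.0
```

```bash
python3 -c "
from h import *
go(55,300,290)"
```

```text
d [0.1211, 0.0096, -0.0833] spin 0 at [ 41.4 195.1 238. ] q [-1.05 -0.33 -0.37  2.29 -0.1   1.31 -1.42] t 25.05
```

Request:
play_rows(
  increments=[
    {"delta_pos":[0.06,0,-0.03],"spin":0,"jaw":0},
    {"delta_pos":[0.12,0,-0.06],"spin":0,"jaw":0},
    {"delta_pos":[0.16,0,-0.08],"spin":0,"jaw":0},
    {"delta_pos":[0.16,0,-0.08],"spin":0,"jaw":0},
  ],
)

```text
time: 25.45
tool_pos: [38.0, 334.6, 280.1]
tcp_rot: [[0.035, 0.999, 0.012], [0.988, -0.032, -0.152], [-0.151, 0.017, -0.988]]
force: [-0.6, -1.9, -0.3]
width: 0.6
grip_force: 0.0
```

Request:
play_rows(
  increments=[
    {"delta_pos":[-0.32,0,0],"spin":0,"jaw":0},
    {"delta_pos":[-0.32,0,0],"spin":0,"jaw":0},
    {"delta_pos":[-0.32,0,0],"spin":0,"jaw":0},
    {"delta_pos":[-0.32,0,0],"spin":0,"jaw":0},
    {"delta_pos":[-0.32,0,0],"spin":0,"jaw":0},
  ],
)

```text
time: 25.95
tool_pos: [24.0, 192.3, 285.6]
tcp_rot: [[0.005, 1.0, 0.009], [0.978, -0.003, -0.207], [-0.207, 0.01, -0.978]]
force: [-2.7, -1.0, 0.8]
width: 0.4
grip_force: 0.0
```

```bash
python3 -c "
from h import *
go(55,300,290)"
```

```text
d [0.1308, 0.0384, -0.0329] spin 0 at [ 24.  192.3 285.6] q [-1.25 -0.33 -0.28  2.2  -0.07  1.47 -1.5 ] t 25.95
```

Request:
play_rows(
  increments=[
    {"delta_pos":[0.06,0.01,0],"spin":0,"jaw":0},
    {"delta_pos":[0.12,0.02,0],"spin":0,"jaw":0},
    {"delta_pos":[0.16,0.02,0],"spin":0,"jaw":0},
    {"delta_pos":[0.16,0.02,0],"spin":0,"jaw":0},
  ],
)

```text
time: 26.35
tool_pos: [48.7, 318.8, 257.3]
tcp_rot: [[0.033, 0.999, 0.012], [0.977, -0.029, -0.213], [-0.213, 0.019, -0.977]]
force: [-0.6, -0.3, 0.6]
width: 0.7
grip_force: 0.0
```

Request:
play_rows(
  increments=[
    {"delta_pos":[-0.4,0,0.03],"spin":0,"jaw":0},
    {"delta_pos":[-0.4,0,0.03],"spin":0,"jaw":0},
    {"delta_pos":[-0.4,0,0.03],"spin":0,"jaw":0},
    {"delta_pos":[-0.4,0,0.03],"spin":0,"jaw":0},
    {"delta_pos":[-0.4,0,0.03],"spin":0,"jaw":0},
    {"delta_pos":[-0.4,0,0.03],"spin":0,"jaw":0},
  ],
)

```text
time: 26.95
tool_pos: [55.4, 115.2, 233.6]
tcp_rot: [[-0.052, 0.971, -0.234], [0.971, -0.005, -0.239], [-0.233, -0.24, -0.942]]
force: [1.4, -0.5, 0.2]
width: 0.4
grip_force: 0.0
```

```bash
python3 -c "
from h import *
go(55,300,290)"
```

```text
d [0.208, -0.0186, -0.1214] spin 0 at [ 55.4 115.2 233.6] q [-1.05 -0.33 -0.07  2.36 -0.13  1.45 -1.05] t 26.95
```

```bash
python3 -c "
from h import *
go(20,280,260);go(-190,300,270)"
```

```text
d [0.1947, -0.0519, -0.0698] spin 0 at [ 55.4 115.2 233.6] q [-1.05 -0.33 -0.07  2.36 -0.13  1.45 -1.05] t 26.95
d [0.2298, -0.3099, -0.0261] spin 0 at [ 55.4 115.2 233.6] q [-1.05 -0.33 -0.07  2.36 -0.13  1.45 -1.05] t 26.95
```

Request:
play_rows(
  increments=[
    {"delta_pos":[0.06,-0.01,-0.02],"spin":0,"jaw":0},
    {"delta_pos":[0.12,-0.03,-0.04],"spin":0,"jaw":0},
    {"delta_pos":[0.18,-0.05,-0.06],"spin":0,"jaw":0},
    {"delta_pos":[0.19,-0.11,-0.06],"spin":0,"jaw":0},
    {"delta_pos":[0.2,-0.17,-0.05],"spin":0,"jaw":0},
    {"delta_pos":[0.21,-0.23,-0.04],"spin":0,"jaw":0},
    {"delta_pos":[0.23,-0.29,-0.03],"spin":0,"jaw":0},
    {"delta_pos":[0.23,-0.31,-0.026],"spin":0,"jaw":0},
  ],
)

```text
time: 27.75
tool_pos: [-187.8, 303.8, 270.1]
tcp_rot: [[-0.04, 0.972, -0.232], [0.972, -0.016, -0.235], [-0.233, -0.235, -0.944]]
force: [1.3, -0.4, 0.3]
width: 0.6
grip_force: 0.0
```

```bash
python3 -c "
from h import *
go(-190,300,270); go(-50,80,270)"
```

```text
d [-0.0045, -0.0025, 0.0018] spin 0 at [-187.8  303.8  270.1] q [-1.37 -0.02 -0.56  2.03 -0.33  1.3  -1.8 ] t 27.75
d [-0.2787, 0.172, 0.0259] spin 0 at [-187.8  303.8  270.1] q [-1.37 -0.02 -0.56  2.03 -0.33  1.3  -1.8 ] t 27.75
```

Request:
play_rows(
  increments=[
    {"delta_pos":[-0.28,0.17,0.026],"spin":0,"jaw":0},
    {"delta_pos":[-0.28,0.17,0.026],"spin":0,"jaw":0},
    {"delta_pos":[-0.28,0.17,0.026],"spin":0,"jaw":0},
    {"delta_pos":[-0.28,0.17,0.026],"spin":0,"jaw":0},
    {"delta_pos":[-0.28,0.17,0.026],"spin":0,"jaw":0},
  ],
)

```text
time: 28.25
tool_pos: [-96.6, 148.5, 258.8]
tcp_rot: [[-0.068, 0.97, -0.233], [0.958, -0.002, -0.286], [-0.278, -0.243, -0.929]]
force: [-2.2, -0.1, -0.1]
width: 0.6
grip_force: 0.0
```

```bash
python3 -c "
from h import *
go(-190,300,270); go(-50,60,270)"
```

```text
d [0.1855, -0.117, -0.0401] spin 0 at [-96.6 148.5 258.8] q [-1.34 -0.33 -0.33  2.3  -0.36  1.46 -1.51] t 28.25
d [-0.1139, 0.0532, 0.005] spin 0 at [-96.6 148.5 258.8] q [-1.34 -0.33 -0.33  2.3  -0.36  1.46 -1.51] t 28.25
```

Request:
play_rows(
  increments=[
    {"delta_pos":[0.06,-0.03,-0.01],"spin":0,"jaw":0},
    {"delta_pos":[0.12,-0.06,-0.03],"spin":0,"jaw":0},
    {"delta_pos":[0.16,-0.08,-0.04],"spin":0,"jaw":0},
    {"delta_pos":[0.16,-0.08,-0.04],"spin":0,"jaw":0},
  ],
)

```text
time: 28.65
tool_pos: [-153.6, 289.9, 267.9]
tcp_rot: [[-0.039, 0.971, -0.235], [0.96, -0.029, -0.278], [-0.277, -0.236, -0.931]]
force: [0.0, -0.0, -0.2]
width: 0.4
grip_force: 0.0
```

Request:
play_rows(
  increments=[
    {"delta_pos":[-0.33,0.12,0.03],"spin":0,"jaw":0},
    {"delta_pos":[-0.33,0.12,0.03],"spin":0,"jaw":0},
    {"delta_pos":[-0.33,0.12,0.03],"spin":0,"jaw":0},
    {"delta_pos":[-0.33,0.12,0.03],"spin":0,"jaw":0},
    {"delta_pos":[-0.33,0.12,0.03],"spin":0,"jaw":0},
  ],
)

```text
time: 29.15
tool_pos: [-94.2, 136.2, 269.9]
tcp_rot: [[-0.02, 0.969, -0.247], [0.943, -0.063, -0.326], [-0.332, -0.239, -0.913]]
force: [3.3, 0.6, 0.1]
width: 0.3
grip_force: 0.0
```

```bash
python3 -c "
from h import *
go(-150,300,280); go(-50,60,270)"
```

```text
d [0.1904, -0.0836, -0.0611] spin 0 at [-94.2 136.2 269.9] q [-1.42 -0.33 -0.26  2.29 -0.36  1.51 -1.59] t 29.15
d [-0.091, 0.0595, 0.0173] spin 0 at [-94.2 136.2 269.9] q [-1.42 -0.33 -0.26  2.29 -0.36  1.51 -1.59] t 29.15
```

Request:
play_rows(
  increments=[
    {"delta_pos":[0.06,-0.03,-0.02],"spin":0,"jaw":0},
    {"delta_pos":[0.12,-0.06,-0.04],"spin":0,"jaw":0},
    {"delta_pos":[0.18,-0.08,-0.06],"spin":0,"jaw":0},
    {"delta_pos":[0.18,-0.08,-0.06],"spin":0,"jaw":0},
  ],
)

```text
time: 29.55
tool_pos: [-153.4, 294.5, 284.1]
tcp_rot: [[-0.041, 0.968, -0.249], [0.943, -0.045, -0.329], [-0.329, -0.249, -0.911]]
force: [-0.0, -1.4, -0.8]
width: 0.5
grip_force: 0.0
```

Request:
play_rows(
  increments=[
    {"delta_pos":[-0.33,0.11,0.05],"spin":0,"jaw":0},
    {"delta_pos":[-0.33,0.11,0.05],"spin":0,"jaw":0},
    {"delta_pos":[-0.33,0.11,0.05],"spin":0,"jaw":0},
    {"delta_pos":[-0.33,0.11,0.05],"spin":0,"jaw":0},
    {"delta_pos":[-0.33,0.11,0.05],"spin":0,"jaw":0},
    {"delta_pos":[-0.33,0.11,0.05],"spin":0,"jaw":0},
  ],
)

```text
time: 30.15
tool_pos: [-107.2, 91.4, 273.7]
tcp_rot: [[0.017, 0.978, -0.207], [0.89, -0.109, -0.442], [-0.455, -0.177, -0.873]]
force: [-2.9, 0.8, -0.3]
width: -0.1
grip_force: 0.0
```

```bash
python3 -c "
from h import *
go(-150,300,300); go(-50,60,270)"
```

```text
d [0.2163, -0.0865, -0.1328] spin 0 at [-107.2   91.4  273.7] q [-1.38 -0.33 -0.36  2.3  -0.38  1.6  -1.69] t 30.15
d [-0.0317, 0.0751, 0.0066] spin 0 at [-107.2   91.4  273.7] q [-1.38 -0.33 -0.36  2.3  -0.38  1.6  -1.69] t 30.15
```

Request:
play_rows(
  increments=[
    {"delta_pos":[0.06,-0.04,-0.03],"spin":0,"jaw":0},
    {"delta_pos":[0.12,-0.08,-0.07],"spin":0,"jaw":0},
    {"delta_pos":[0.18,-0.11,-0.1],"spin":0,"jaw":0},
    {"delta_pos":[0.2,-0.11,-0.13],"spin":0,"jaw":0},
    {"delta_pos":[0.2,-0.11,-0.13],"spin":0,"jaw":0},
  ],
)

```text
time: 30.65
tool_pos: [-181.5, 285.1, 305.2]
tcp_rot: [[-0.012, 0.983, -0.184], [0.89, -0.073, -0.45], [-0.456, -0.169, -0.874]]
force: [0.0, -1.3, -0.8]
width: 0.1
grip_force: 0.0
```

Request:
play_rows(
  increments=[
    {"delta_pos":[-0.28,0.06,0.07],"spin":0,"jaw":0},
    {"delta_pos":[-0.28,0.06,0.07],"spin":0,"jaw":0},
    {"delta_pos":[-0.28,0.06,0.07],"spin":0,"jaw":0},
    {"delta_pos":[-0.28,0.06,0.07],"spin":0,"jaw":0},
    {"delta_pos":[-0.28,0.06,0.07],"spin":0,"jaw":0},
    {"delta_pos":[-0.28,0.06,0.07],"spin":0,"jaw":0},
  ],
)

```text
time: 31.25
tool_pos: [-153.9, 93.8, 338.3]
tcp_rot: [[-0.008, 0.983, -0.184], [0.877, -0.082, -0.473], [-0.48, -0.165, -0.862]]
force: [-0.8, 0.3, 0.6]
width: 0.1
grip_force: 0.0
```

```bash
cat >> h.py <<'E'
F=np.array([.122,.9925]); SY=np.array([.9925,-.122]); O=np.array([606.2,243.1])
def st(P): q=P[...,:2]-O; return q@F,q@SY
E
python3 - <<'E'
from h import *
go(-150,300,300)
for n in ('side','scene'):
    i,d,K,W=cap(n);P=pts(d.astype(float),K,W);Z=P[...,2];u,w=st(P);ok=(d>0)
    m=op(ok&(Z>182)&(Z<194)&(abs(u)<90)&(abs(w)<140)); print(n,'board u',np.percentile(u[m],[1,99]),'w',np.percentile(w[m],[1,99]),cv2.minAreaRect(np.stack([u[m],w[m]],1).astype(np.float32)))
    for w0 in (-30,0,30):
        for uu in range(-50,95,10):
            m=ok&(Z>20)&(Z<110)&(abs(u-uu)<5)&(abs(w-w0)<12)
            if m.sum()>3: print(w0,uu,m.sum(),np.percentile(Z[m],[10,50,90]).round(0),end=' ; ')
        print()
E
```

```text
d [0.2491, -0.0083, -0.0816] spin 0 at [-153.9   93.8  338.3] q [-1.92 -0.32 -0.1   2.17 -0.41  1.67 -2.01] t 31.25
side board u [-32.83224346  61.20122657] w [-110.42439521  105.81222504] ((14.227531433105469, -1.0228271484375), (100.13497924804688, 221.6937713623047), 0.3984605371952057)
-30 -50 10 [46. 49. 49.] ; -30 -40 24 [44. 48. 52.] ; -30 -30 24 [47. 52. 55.] ; -30 -20 24 [50. 54. 60.] ; -30 -10 22 [54. 58. 63.] ; -30 0 25 [56. 61. 67.] ; -30 10 29 [57. 63. 68.] ; -30 20 25 [62. 67. 71.] ; -30 30 20 [65. 71. 75.] ; -30 40 26 [69. 74. 79.] ; -30 50 20 [71. 76. 81.] ; -30 60 24 [71. 79. 85.] ; -30 70 17 [54. 81. 84.] ; 
0 -50 11 [45. 48. 51.] ; 0 -40 24 [45. 49. 54.] ; 0 -30 24 [47. 51. 56.] ; 0 -20 25 [48. 55. 61.] ; 0 -10 24 [52. 56. 62.] ; 0 0 25 [57. 61. 65.] ; 0 10 25 [58. 63. 71.] ; 0 20 21 [61. 67. 70.] ; 0 30 20 [66. 71. 74.] ; 0 40 26 [67. 73. 77.] ; 0 50 23 [71. 76. 83.] ; 0 60 21 [74. 80. 86.] ; 0 70 11 [77. 81. 85.] ; 
30 -50 5 [47. 48. 49.] ; 30 -40 27 [44. 46. 52.] ; 30 -30 25 [46. 51. 55.] ; 30 -20 22 [49. 54. 62.] ; 30 -10 22 [52. 56. 60.] ; 30 0 26 [54. 60. 69.] ; 30 10 24 [57. 62. 67.] ; 30 20 28 [60. 67. 72.] ; 30 30 22 [63. 71. 76.] ; 30 40 26 [70. 74. 79.] ; 30 50 20 [73. 76. 80.] ; 30 60 20 [76. 80. 83.] ; 30 70 15 [76. 81. 84.] ; 
scene board u [-27.69406219  58.89329978] w [-103.20658634  111.36806697] ((15.475719451904297, 0.7044677734375), (224.65615844726562, 89.55863952636719), 89.97986602783203)
-30 -50 19 [41. 44. 47.] ; -30 -40 4 [44. 47. 51.] ; -30 60 11 [76. 80. 83.] ; -30 70 15 [44. 81. 84.] ; 
0 -50 14 [43. 45. 47.] ; 0 -40 8 [43. 45. 55.] ; 0 60 12 [72. 77. 81.] ; 0 70 25 [22. 78. 85.] ; 
30 -50 20 [42. 46. 51.] ; 30 -40 12 [22. 49. 52.] ; 30 60 13 [24. 80. 83.] ; 30 70 34 [22. 76. 83.] ;
```

Request:
play_rows(
  increments=[
    {"delta_pos":[0.06,0,-0.01],"spin":0,"jaw":0},
    {"delta_pos":[0.12,0,-0.02],"spin":0,"jaw":0},
    {"delta_pos":[0.18,0,-0.03],"spin":0,"jaw":0},
    {"delta_pos":[0.24,0,-0.04],"spin":0,"jaw":0},
    {"delta_pos":[0.26,0,-0.043],"spin":0,"jaw":0},
    {"delta_pos":[0.26,0,-0.043],"spin":0,"jaw":0},
  ],
)

```text
time: 31.95
tool_pos: [-149.7, 296.3, 267.1]
tcp_rot: [[-0.006, 0.983, -0.184], [0.875, -0.084, -0.476], [-0.484, -0.164, -0.86]]
force: [-0.6, -0.9, 0.7]
width: 0.7
grip_force: 0.0
```

Request:
play_rows(
  increments=[
    {"delta_pos":[-0.32,0.07,0.14],"spin":0,"jaw":0},
    {"delta_pos":[-0.32,0.07,0.14],"spin":0,"jaw":0},
    {"delta_pos":[-0.32,0.07,0.14],"spin":0,"jaw":0},
    {"delta_pos":[-0.32,0.07,0.14],"spin":0,"jaw":0},
    {"delta_pos":[-0.32,0.07,0.14],"spin":0,"jaw":0},
    {"delta_pos":[-0.32,0.07,0.14],"spin":0,"jaw":0},
  ],
)

```text
time: 32.55
tool_pos: [-125.9, 62.3, 276.0]
tcp_rot: [[-0.013, 0.985, -0.17], [0.859, -0.076, -0.505], [-0.511, -0.153, -0.846]]
force: [0.9, 0.0, 0.8]
width: 0.6
grip_force: 0.0
```

Run:
```python
from h import *
go(-120,320,320);go(100,470,330)
```

```text
d [0.2486, -0.0257, -0.2106] spin 0 at [-125.9   62.3  276. ] q [-1.53 -0.33 -0.35  2.32 -0.41  1.62 -1.79] t 32.55
d [0.3999, 0.2291, -0.3627] spin 0 at [-125.9   62.3  276. ] q [-1.53 -0.33 -0.35  2.32 -0.41  1.62 -1.79] t 32.55
```

The lean is now 31.5° towards the shelf's front, which should clear the board. The pedal's measured profile (80 mm high at u 60, 81 mm at u 70) matches the text. I'll back out and go around to the front of the shelf.

Request:
play_rows(
  increments=[
    {"delta_pos":[0.06,-0.005,-0.03],"spin":0,"jaw":0},
    {"delta_pos":[0.11,-0.01,-0.06],"spin":0,"jaw":0},
    {"delta_pos":[0.16,-0.015,-0.1],"spin":0,"jaw":0},
    {"delta_pos":[0.2,-0.02,-0.15],"spin":0,"jaw":0},
    {"delta_pos":[0.25,-0.026,-0.21],"spin":0,"jaw":0},
    {"delta_pos":[0.29,0.05,-0.25],"spin":0,"jaw":0},
    {"delta_pos":[0.33,0.11,-0.3],"spin":0,"jaw":0},
    {"delta_pos":[0.36,0.17,-0.33],"spin":0,"jaw":0},
  ],
)

```text
time: 33.35
tool_pos: [-0.1, 399.8, 327.9]
tcp_rot: [[-0.011, 0.985, -0.175], [0.859, -0.08, -0.506], [-0.512, -0.155, -0.845]]
force: [-0.6, 0.8, -0.3]
width: 0.3
grip_force: 0.0
```

```bash
cat >> h.py <<'E'
def tgt(u,w,zc,say=''):
    """TCP so that real tip centre is at stand u,w and height z"""
    s=env.sense(); R=np.array(s['tcp_rot']); p=np.r_[O+u*F+w*SY,zc]-R@np.array([.5,.5,-28]); print(say,end=' '); go(*p); return p
E
python3 - <<'E'
from h import *
s=env.sense(); print(np.array(s['tcp_rot']).round(3).tolist())
go(400,560,330); tgt(130,-12,200); tgt(61,-12,110)
E
```

```text
[[-0.011, 0.985, -0.175], [0.859, -0.08, -0.506], [-0.512, -0.155, -0.845]]
d [0.1652, 0.4759, -0.1909] spin 0 at [-1.000e-01  3.998e+02  3.279e+02] q [-1.38  0.26 -0.2   1.66 -0.13  1.77 -1.61] t 33.35
 d [0.0449, 0.7779, 0.0535] spin 0 at [-1.000e-01  3.998e+02  3.279e+02] q [-1.38  0.26 -0.2   1.66 -0.13  1.77 -1.61] t 33.35
 d [0.0291, 0.7918, 0.1937] spin 0 at [-1.000e-01  3.998e+02  3.279e+02] q [-1.38  0.26 -0.2   1.66 -0.13  1.77 -1.61] t 33.35
```

Request:
play_rows(
  increments=[
    {"delta_pos":[0.02,0.058,-0.023],"spin":0,"jaw":0},
    {"delta_pos":[0.04,0.116,-0.046],"spin":0,"jaw":0},
    {"delta_pos":[0.06,0.174,-0.069],"spin":0.1,"jaw":0},
    {"delta_pos":[0.08,0.232,-0.092],"spin":0.2,"jaw":0},
    {"delta_pos":[0.1,0.29,-0.115],"spin":0.3,"jaw":0},
    {"delta_pos":[0.12,0.348,-0.138],"spin":0.3,"jaw":0},
    {"delta_pos":[0.14,0.406,-0.161],"spin":0.3,"jaw":0},
    {"delta_pos":[0.16,0.464,-0.184],"spin":0.3,"jaw":0},
  ],
)

```text
time: 34.15
tool_pos: [351.6, 532.5, 319.3]
tcp_rot: [[0.137, 0.975, -0.172], [0.843, -0.206, -0.496], [-0.52, -0.077, -0.851]]
force: [1.2, -0.6, -1.1]
width: 0.6
grip_force: 0.0
```

Run:
```python
from h import *
s=env.sense(); R=np.array(s['tcp_rot']); print(R.round(3).tolist(), 'u comps',(F@R[:2]).round(3),'w',(SY@R[:2]).round(3))
tgt(140,-12,200); tgt(61,-12,110)
```

```text
[[0.137, 0.975, -0.172], [0.843, -0.206, -0.496], [-0.52, -0.077, -0.851]] u comps [ 0.854 -0.086 -0.513] w [ 0.033  0.993 -0.11 ]
 d [-0.0356, 0.366, 0.1984] spin 0 at [351.6 532.5 319.3] q [-1.28  0.7   0.39  1.02 -0.09  1.99 -1.11] t 34.15
 d [-0.0614, 0.3832, 0.3448] spin 0 at [351.6 532.5 319.3] q [-1.28  0.7   0.39  1.02 -0.09  1.99 -1.11] t 34.15
```

Request:
play_rows(
  increments=[
    {"delta_pos":[-0.005,0.05,0.04],"spin":0,"jaw":0},
    {"delta_pos":[-0.01,0.1,0.08],"spin":0,"jaw":0},
    {"delta_pos":[-0.015,0.16,0.11],"spin":0,"jaw":0},
    {"delta_pos":[-0.02,0.22,0.14],"spin":0,"jaw":0},
    {"delta_pos":[-0.025,0.28,0.16],"spin":0,"jaw":0},
    {"delta_pos":[-0.03,0.33,0.18],"spin":0,"jaw":0},
    {"delta_pos":[-0.0356,0.366,0.198],"spin":0,"jaw":0},
    {"delta_pos":[-0.0356,0.366,0.198],"spin":0,"jaw":0},
  ],
)

```text
time: 34.95
tool_pos: [608.4, 361.4, 176.3]
tcp_rot: [[0.148, 0.973, -0.176], [0.838, -0.218, -0.501], [-0.526, -0.074, -0.847]]
force: [-0.1, -0.8, -0.0]
width: 0.5
grip_force: 0.0
```

Run:
```python
from h import *
s=env.sense(); R=np.array(s['tcp_rot']); print(R.round(3).tolist(), 'u comps',(F@R[:2]).round(3),'w',(SY@R[:2]).round(3))
tgt(90,-12,110,'a'); tgt(61,-12,100,'b')
```

```text
[[0.148, 0.973, -0.176], [0.838, -0.218, -0.501], [-0.526, -0.074, -0.847]] u comps [ 0.849 -0.098 -0.519] w [ 0.045  0.992 -0.114]
a d [0.0135, 0.0091, 0.1231] spin 0 at [608.4 361.4 176.3] q [-0.92  0.86  0.43  1.07  0.02  1.71 -0.76] t 34.95
b d [-0.0107, 0.0136, 0.1525] spin 0 at [608.4 361.4 176.3] q [-0.92  0.86  0.43  1.07  0.02  1.71 -0.76] t 34.95
```

The lean has held. I'll spin back slightly so the body edge is parallel to the board, and descend in front of the toe.

Request:
play_rows(
  increments=[
    {"delta_pos":[0.025,0.01,0.04],"spin":-0.2,"jaw":0},
    {"delta_pos":[0.025,0.01,0.09],"spin":-0.2,"jaw":0},
    {"delta_pos":[0.025,0.01,0.13],"spin":-0.2,"jaw":0},
    {"delta_pos":[0.025,0.01,0.142],"spin":-0.2,"jaw":0},
    {"delta_pos":[0.025,0.01,0.142],"spin":-0.2,"jaw":0},
    {"delta_pos":[0.025,0.01,0.142],"spin":-0.2,"jaw":0},
  ],
)

```text
time: 35.55
tool_pos: [597.4, 330.7, 72.2]
tcp_rot: [[0.042, 0.985, -0.166], [0.86, -0.12, -0.496], [-0.509, -0.122, -0.852]]
force: [0.3, 0.9, 0.7]
width: 0.5
grip_force: 0.0
```

Run:
```python
from h import *
s=env.sense(); R=np.array(s['tcp_rot']); print('u comps',(F@R[:2]).round(3),'w',(SY@R[:2]).round(3),'z',R[2].round(3),s['force'])
tip=np.array(s['tool_pos'])+R@[.5,.5,-28]; print('tip u,w,z',st(tip),tip[2]); 
tgt(63,-12,90,'a'); tgt(63,-12,58,'b'); tgt(63,-12,55,'c')
i,d,K,W=cap('scene'); cv2.imwrite('pics/press.png',cv2.resize(i[180:340,320:520],None,fx=3.6,fy=3.6,interpolation=cv2.INTER_CUBIC)[:,:,::-1])
```

```text
u comps [ 0.859  0.001 -0.513] w [-0.063  0.993 -0.104] z [-0.509 -0.122 -0.852] [0.29975452 0.87757078 0.70222186]
tip u,w,z (np.float64(100.60960340490674), np.float64(-16.04829751473487)) 95.7089308386535
a d [-0.0371, 0.0058, 0.0297] spin 0 at [597.4 330.7  72.2] q [-0.91  0.89  0.39  1.26  0.03  1.49 -0.69] t 35.55
b d [-0.0167, 0.0107, 0.0638] spin 0 at [597.4 330.7  72.2] q [-0.91  0.89  0.39  1.26  0.03  1.49 -0.69] t 35.55
c d [-0.0148, 0.0112, 0.0669] spin 0 at [597.4 330.7  72.2] q [-0.91  0.89  0.39  1.26  0.03  1.49 -0.69] t 35.55
```

View pics/press.png

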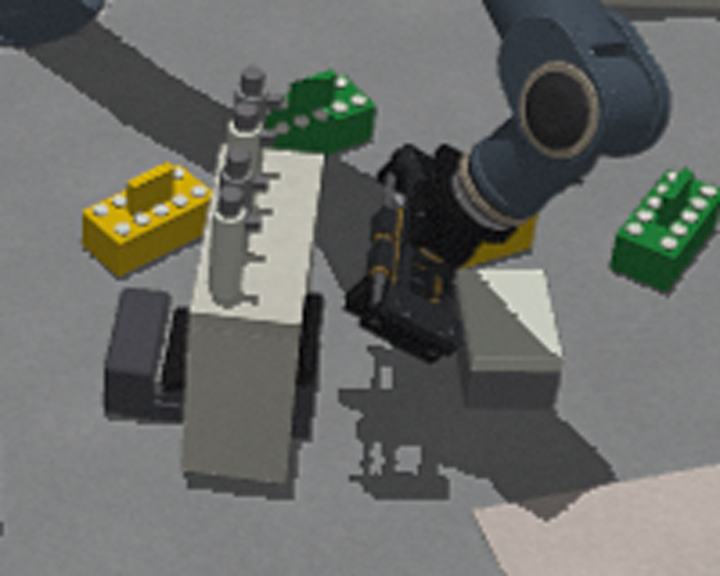

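The picture shows the leaned gripper at crop (410,260), in front of the board and clear of the shelf, pipettes and tip box. I'll move over the toe and then press down.

Request:
play_rows(
  increments=[
    {"delta_pos":[-0.015,0.003,0.012],"spin":0,"jaw":0},
    {"delta_pos":[-0.03,0.0055,0.024],"spin":0,"jaw":0},
    {"delta_pos":[-0.037,0.006,0.0295],"spin":0,"jaw":0},
    {"delta_pos":[-0.037,0.006,0.0295],"spin":0,"jaw":0},
  ],
)

```text
time: 36.0
tool_pos: [596.9, 291.5, 66.0]
tcp_rot: [[0.043, 0.985, -0.166], [0.859, -0.121, -0.498], [-0.511, -0.121, -0.851]]
force: [0.0, -0.3, -0.7]
width: 0.3
grip_force: 0.0
```

Run:
```python
from h import *
s=env.sense(); R=np.array(s['tcp_rot'])
tip=np.array(s['tool_pos'])+R@[.5,.5,-28]; print('tip u,w,z',st(tip),tip[2],s['force']); 
tgt(63,-12,58,'b'); tgt(63,-12,55,'c')
```

```text
tip u,w,z (np.float64(61.755294886330454), np.float64(-11.783596510687136)) 89.52902201348351 [ 0.02245058 -0.27593097 -0.67761607]
b d [0.0215, 0.0045, 0.0328] spin 0 at [596.9 291.5  66. ] q [-0.89  0.86  0.4   1.34  0.05  1.43 -0.66] t 36.0
c d [0.0234, 0.005, 0.036] spin 0 at [596.9 291.5  66. ] q [-0.89  0.86  0.4   1.34  0.05  1.43 -0.66] t 36.0
```

Request:
play_rows(
  increments=[
    {"delta_pos":[0.004,0.001,0.0065],"spin":0,"jaw":0},
    {"delta_pos":[0.008,0.002,0.013],"spin":0,"jaw":0},
    {"delta_pos":[0.013,0.003,0.02],"spin":0,"jaw":0},
    {"delta_pos":[0.017,0.004,0.026],"spin":0,"jaw":0},
  ],
)

```text
time: 36.4
tool_pos: [597.8, 297.8, 40.4]
tcp_rot: [[0.04, 0.986, -0.161], [0.862, -0.115, -0.494], [-0.505, -0.119, -0.855]]
force: [1.2, 8.0, 8.6]
width: 0.5
grip_force: 5.2
```

```bash
cat > pk.py <<'E'
from h import *
s=env.sense(); R=np.array(s['tcp_rot'])
tip=np.array(s['tool_pos'])+R@[.5,.5,-28]; print('tip u,w,z',st(tip),tip[2],s['force']); 
i,d,K,W=cap('side');P=pts(d.astype(float),K,W);Z=P[...,2];u,w=st(P)
m=(d>0)&(Z>20)&(Z<110)&(u>-30)&(u<45)&(abs(w)<40)&(cv2.cvtColor(i,cv2.COLOR_RGB2GRAY)<70)
a=np.polyfit(u[m],Z[m],1); print('pedal slope',np.arctan(a[0]),'angle',.3-np.arctan(a[0]),m.sum())
E
python3 pk.py; python3 -c "
from h import *
tgt(63,-12,55,'c')"
```

```text
tip u,w,z (np.float64(68.00670444172371), np.float64(-11.737972488621399)) 63.96849017397546 [1.23984757 7.97731923 8.60799796]
pedal slope 0.15589842495551148 angle 0.1441015750444885 508
c d [-0.0004, 0.001, 0.0119] spin 0 at [597.7 298.   39.4] q [-0.89  0.89  0.39  1.34  0.04  1.39 -0.67] t 36.45
```

Request:
play_rows(
  increments=[
    {"delta_pos":[0.002,0.0005,0.006],"spin":0,"jaw":0},
    {"delta_pos":[0.005,0.001,0.0135],"spin":0,"jaw":0},
    {"delta_pos":[0.005,0.001,0.0135],"spin":0,"jaw":0},
  ],
)

```text
time: 36.75
tool_pos: [597.5, 296.7, 31.5]
tcp_rot: [[0.04, 0.986, -0.16], [0.862, -0.115, -0.494], [-0.505, -0.118, -0.855]]
force: [0.1, 7.8, 14.9]
width: 0.6
grip_force: 6.8
```

```bash
python3 pk.py
```

```text
tip u,w,z (np.float64(66.81942373299749), np.float64(-11.960691581395793)) 55.14641493164187 [ 0.10731923  7.84019396 14.88331155]
pedal slope 0.09035287123907347 angle 0.2096471287609265 474
```

Request:
play_rows(
  increments=[
    {"delta_pos":[0.002,0,0.0035],"spin":0,"jaw":0},
    {"delta_pos":[0.003,0,0.005],"spin":0,"jaw":0},
    {"delta_pos":[0.003,0,0.005],"spin":0,"jaw":0},
  ],
)

```text
time: 37.1
tool_pos: [597.6, 296.8, 30.6]
tcp_rot: [[0.041, 0.986, -0.159], [0.862, -0.115, -0.494], [-0.506, -0.117, -0.855]]
force: [-1.2, 8.9, 28.0]
width: 0.2
grip_force: 13.5
```

```bash
python3 pk.py
```

```text
tip u,w,z (np.float64(66.97855290017917), np.float64(-11.884964079611382)) 54.19989883600792 [-1.15516293  8.89895648 28.00707833]
pedal slope 0.090628896874736 angle 0.20937110312526397 463
```

The position has stopped while the force rose to 28 N, so the pedal is on its stop. Hold for a second, then release and withdraw.

Request:
play_rows(
  increments=[
    {"delta_pos":[0,0,0],"spin":0,"jaw":0},
    {"delta_pos":[0,0,0],"spin":0,"jaw":0},
    {"delta_pos":[0,0,0],"spin":0,"jaw":0},
    {"delta_pos":[0,0,0],"spin":0,"jaw":0},
    {"delta_pos":[0,0,0],"spin":0,"jaw":0},
    {"delta_pos":[0,0,0],"spin":0,"jaw":0},
    {"delta_pos":[0,0,0],"spin":0,"jaw":0},
    {"delta_pos":[0,0,0],"spin":0,"jaw":0},
  ],
)

```text
time: 37.95
tool_pos: [597.6, 296.8, 30.6]
tcp_rot: [[0.041, 0.986, -0.159], [0.862, -0.115, -0.494], [-0.505, -0.117, -0.855]]
force: [-1.1, 9.0, 27.6]
width: 0.5
grip_force: 13.5
```

Request:
play_rows(
  increments=[
    {"delta_pos":[-0.006,-0.001,-0.01],"spin":0,"jaw":0},
    {"delta_pos":[-0.012,-0.002,-0.02],"spin":0,"jaw":0},
    {"delta_pos":[-0.018,-0.004,-0.031],"spin":0,"jaw":0},
    {"delta_pos":[-0.022,-0.005,-0.041],"spin":0,"jaw":0},
    {"delta_pos":[0.0,-0.005,-0.055],"spin":0,"jaw":0},
    {"delta_pos":[0.04,-0.005,-0.08],"spin":0,"jaw":0},
    {"delta_pos":[0.06,-0.005,-0.13],"spin":0,"jaw":0},
    {"delta_pos":[0.06,-0.005,-0.18],"spin":0,"jaw":0},
  ],
)

```text
time: 38.75
tool_pos: [614.1, 408.0, 118.6]
tcp_rot: [[0.034, 0.985, -0.171], [0.858, -0.117, -0.5], [-0.512, -0.13, -0.849]]
force: [0.4, -0.2, -0.4]
width: 0.5
grip_force: 0.0
```

Request:
play_rows(
  increments=[
    {"delta_pos":[0,0,0],"spin":0,"jaw":0},
    {"delta_pos":[0,0,0],"spin":0,"jaw":0},
    {"delta_pos":[0,0,0],"spin":0,"jaw":0},
  ],
)

```text
time: 39.05
tool_pos: [616.2, 403.2, 120.3]
tcp_rot: [[0.041, 0.985, -0.17], [0.857, -0.122, -0.5], [-0.513, -0.125, -0.849]]
force: [-0.0, -0.6, -0.6]
width: 0.4
grip_force: 0.0
```

```bash
python3 pk.py; python3 -c "
from h import *
chk('side'); chk('scene')"
```

```text
tip u,w,z (np.float64(174.98602094856682), np.float64(-6.170932720120046)) 143.74512759592756 [-0.02172294 -0.64627959 -0.55646266]
pedal slope 0.31078910723921066 angle -0.010789107239210671 578
side blk 654 z [101.2 105.9 110.5] ctr [-3.5 -5.7] [112.4  60.8] 89.7 med [-12.1 -24.9]
side fin 131 z [133.4 139.6 144.5] ctr [-16.   16.6] [36.5 88.9] 31.8 med [-6.4  3.1]
side lip 208 z [66.7 70.3 73.3] ctr [ -1.2 -25.6] [102.7  94.8] 89.4 med [-26.4 -60.2]
side bar 234 z [116.6 122.7 126.2] ctr [-5.  43.2] [149.  25.] 1.1 med [-4.4 42.7]
side knob 57 z [149.4 160.  166.3] ctr [-46.3  44.4] [18.8 14.6] 69.4 med [-46.8  42.5]
scene blk 200 z [100.5 106.3 110.8] ctr [0.4 1.5] [ 65.  120.6] 0.9 med [ 6.3 -1.2]
scene fin 61 z [133.2 139.7 144.9] ctr [ 1.6 -0.2] [51.7 18.8] 85.8 med [ 2.7 -4.1]
scene lip 9 z [68.  70.3 72.6] ctr [ 44.  -58.4] [13.5  6.1] 14.1 med [ 41.9 -58.9]
scene bar 44 z [115.4 122.6 126.4] ctr [-7.2 45. ] [78.1 11.8] 0.5 med [ 2.7 46.1]
scene knob 27 z [147.6 158.5 167.1] ctr [-45.1  44.9] [24.5 13.9] 13.6 med [-43.   44.6]
```

The pedal is up, the hook is home, the carrier is seated and the robot is clear. Handing in.

```bash
python3 -c "
from h import *
print(env.hand_in())"
```

```text
the job is handed in; nothing more can be done
None
```

I handed the job in at about 39 s. The carrier lies flat in the bay, the hook is home, the pedal was held on its stop for about a second and has come fully up, and nothing I saw suggested a bottle, the jar or the tip box had moved, though I did not re-measure them. The hand-in gave no verdict.

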